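Change over the probe burn-in rig

ROBOT

A 6-joint arm with a two-finger parallel gripper is mounted at the origin on the work surface. World frame = base frame: x ahead of the robot, y to its left, z up, the work surface at z = 0. Lengths are in m, angles in rad, forces in N, time in s.
With the tool pointing down it reaches from about 0.25 to 0.725 m from the base axis. Payload 4 kg.
Tool frame: the origin (TCP) lies on the centre line of the jaws, within the pads' length; the fingertips stand 22 mm ahead of it and the grasp point (between the pads) lies 3 mm ahead of it (bot.tip_reach is the distance from the TCP to the fingertips, in m); z points along the fingers, y is the line along which they close (so a half turn about z gives the same grasp; the last joint's range is limited). The gripper opens to 85 mm and grips with 20 to 120 N. Pads are 22 mm wide; open, the fingers measure 114 mm over their backs; the gripper's body (76 mm by 85 mm) begins 54 mm behind the grasp point. The pads swing forward as they close: fully open they stand 13 mm farther back than shut.
Start: joints at [-1.153, 0.241, 0.005, 1.335, 0, 1.571], TCP at [0.203, -0.457, 0.253] pointing down, gripper open.
Joint ranges: [-2.72, 2.72], [-1.05, 1.87], [-1.09, 1.28], [-1.99, 2.15], [-1.42, 1.44], [-3.14, 3.14]. Speed limits (rad/s): [2.79, 2.79, 3.14, 3.14, 3.14, 3.14].

INTERFACE

Orientations are given as a unit quaternion [x, y, z, w].
In Python, from workcell import bot gives the robot as it stands. The module is installed in compiled form; this text tells all that it offers.
- The arm moves only by the tool apply_moves, never from a script. Its argument "commands" is a list of rows, each a list of 4 numbers: the shift along the tool's x, y, z scaled (see below), then the turn about the tool's z scaled (see below). In form: [[tx, ty, tz, roll], ...]. A call has exactly 5 rows; each row shifts and turns the commanded pose from where the row before left it, along the tool's axes as they then stand; what a row does not reach is not made up. The controller multiplies each number of a shift by 20 mm and each number of a turn by 60 degrees. A row lasts 1/12 s, in which the tool goes at most 41.7 mm and 7.16 degrees, less where a joint would pass 70% of its speed; a pose out of reach is approached as far as the arm can. A call with a number of a shift or a turn outside -1 to 1 is refused whole. A call with a gripper value outside its range is refused whole. "claw" is the closure, from 0 (fully open) to 1 (shut), set as the call begins (left out, the last holds). The fingers move at their own pace and stop on an object; the grip force is fixed at half the most. Time passes only in rows, so rows that do not move let the fingers close, or fill a call up. It gives the time, the measured TCP pose, the force, the opening and the grip force at its end, in the units of the state.
- bot.get_obs(): the state, without advancing time (a new reading comes with each control period).
- bot.camera(name): name is "scene" or "top" or "wrist"; returns a dict with "image" (384x512x3 uint8, blue, green, red), "camera_matrix" (3x3 intrinsics, pixels), "R" (3x3) and "t" (3): a world point X has camera coordinates R X + t. Camera axes: x right, y down, z forward; pixel columns grow to the right and rows downward; lengths in m; the calibration is good to about 2 mm. A picture is of the moment at which its call begins. There is no depth.
- bot.job_done(): hands the job in; it is judged then, once.
The state is a dict: "clock": time; "joint_pos": joint angles; "joint_vel": joint speeds; "tau": joint torques, N m; "eef_pos": TCP position; "tool_rot": TCP orientation; "ft_force": force on the tool from outside, world axes, zero at the start; "ft_torque": the same for the moment, N m; "grip_width": finger opening in m; "grasp_force": force on a finger pad.
Only numpy, scipy, OpenCV 4.12 (cv2) and the standard library are available. Lean on these libraries where they do the work, as an engineer would, in place of code of your own. Each camera call takes 0.05 s, during which the arm holds its last target. There are 200 camera calls.

TASK

Change over the burn-in rig: first switch the power lever fully off, then lift the blanking plate off the jig and lay it flat on the bench, lower the terminal plate over the two pins of the steel jig until it rests flush, and press every probe tube on the bench down into a fork clip of its own in the rack until it sits on the saddles behind the sprung jaw. Only when all of that is in place, throw the power lever fully on again; leave the other things on the bench where they are, and if anything gets knocked out of place put it right.

Things in the scene. Friction and masses are not known exactly. Their poses are not given: they have to be found in the camera images.
- jig: fixed dark steel block 170 x 120 x 20 mm, origin under its centre on the bench, z up, x along its length. From its top face (20 mm above the origin) rise two steel pins at x = -58 and +58 mm, y = 0: 12 mm in diameter, 25 mm high, the last 6 mm tapered to 5 mm
- plate: aluminium terminal plate 150 x 100 x 10 mm, 0.45 kg, origin at the centre of its underside, z up, x along its length, same both ways round; starts flat on the bench. Through holes 14.5 mm wide at x = -58, +58 mm, y = 0. On top a black bridge handle: bar 80 mm along x, 12 mm wide (y), 43 to 55 mm above the underside, posts at x = -35, +35; terminal strips at y = -36, +36 reach 21 mm high
- cover: blanking plate: plain aluminium plate 150 x 100 x 10 mm, 0.4 kg, origin at the centre of its underside, z up, x along its length; the same two 14.5 mm holes as the terminal plate; no terminal strips, and in the middle of its top one solid steel grip 40 mm (x) by 16 mm (y), top 55 mm above the underside. Starts on the jig's pins, flush
- rack: fixed aluminium base 120 x 305 x 10 mm with four fork clips side by side along y, 72 mm apart; origin under its centre on the bench; seated tubes lie along its x. Each clip: two grey forks at x = -48, +48 mm (10 mm long), saddle 30 mm above the bench, fixed prong on the +y side (face 11 mm from the clip centre, flared top 66 mm high), and on the -y side a sprung jaw (see clip1, clip2)
- power (a joint): power lever: a steel lever 80 mm long with a black ball, 26 mm in diameter, on a grey block 70 x 50 x 25 mm; hinge 22 mm above the bench. 0 = fully off at its stop, leaning to the block's -x; 1.0 = fully on at its stop, leaning to +x; starts on, 0.88 to 1. Stays where it is left; under 2 N at the ball moves it
- power_base: the power lever's fixed block; origin under its centre on the bench, x = direction in which the lever is thrown to switch on
- power_tip (a point): centre of the ball at the lever's end, 80 mm from the hinge; 92 mm above the bench when off or on
- clip1 (a point): clip 1 of the rack: the point where the middle of a seated tube's axis lies, 40 mm above the bench; axes as the rack. A seated tube may lie up to 10 mm along x from it. Each clip's dark steel jaw has two arms at x = -38, +38 mm (8 mm long, 62 mm high), hinged below the saddle; its noses, 50 mm above the bench, stand 3 mm into the tube's way
- clip2 (a point): clip 2 of the rack: the point where the middle of a seated tube's axis lies, 40 mm above the bench; axes as the rack. A seated tube may lie up to 10 mm along x from it. Pressing a tube straight down (5 to 15 N) swings the jaw 0.1 rad to -y, then it springs back over the tube. Between the arms (x = -34 to +34 mm) a clip is open down to 17 mm above the bench: room for fingers
- clip3 (a point): clip 3 of the rack: the point where the middle of a seated tube's axis lies, 40 mm above the bench; axes as the rack. A seated tube may lie up to 10 mm along x from it
- clip4 (a point): clip 4 of the rack: the point where the middle of a seated tube's axis lies, 40 mm above the bench; axes as the rack. A seated tube may lie up to 10 mm along x from it
- tube1: probe tube: black round tube 20 mm in diameter with a square grey cap, 28 x 28 x 12 mm, at each end; 150 mm long overall, 120 g. Origin at its middle, on its axis; x along the tube. It lies on its caps (axis 14 mm above the bench), does not roll; either end may go either way. May be absent (2 to 4 are present)
- tube2: probe tube: black round tube 20 mm in diameter with a square grey cap, 28 x 28 x 12 mm, at each end; 150 mm long overall, 120 g. Origin at its middle, on its axis; x along the tube. It lies on its caps (axis 14 mm above the bench), does not roll; either end may go either way. May be absent (2 to 4 are present)
- tube3: probe tube: black round tube 20 mm in diameter with a square grey cap, 28 x 28 x 12 mm, at each end; 150 mm long overall, 120 g. Origin at its middle, on its axis; x along the tube. It lies on its caps (axis 14 mm above the bench), does not roll; either end may go either way. May be absent (2 to 4 are present)
- tube4: probe tube: black round tube 20 mm in diameter with a square grey cap, 28 x 28 x 12 mm, at each end; 150 mm long overall, 120 g. Origin at its middle, on its axis; x along the tube. It lies on its caps (axis 14 mm above the bench), does not roll; either end may go either way. May be absent (2 to 4 are present)
- screwdriver: bystander: screwdriver, 200 mm, origin under its middle
- reel: bystander: grey solder reel, 70 mm across, 35 mm high, origin under its centre
- pot: bystander: small metal bowl, 66 mm across, 55 mm high, origin under its centre
Mind the look-alikes: they are no part of the job. Leave any orange look-alike of the plate alone.

How it is judged:
On the way, in this order (a step that is already met when the one before it is completed fails the run):
1. power lever fully off, with the blanking plate still on the jig (value of joint power below 0.15 rad and distance of cover from where it was at the start of the episode below 0.015 m), for 0.1 s.
2. blanking plate flat on the bench, terminal plate flush on the jig and every tube present seated in a clip (horizontal distance between plate and jig below 0.004 m and z of plate in the frame of jig between 0.017 and 0.022 m and angle between the x axis of plate and the x axis of jig, either way round below 0.05 rad and angle between plate's own z axis and vertical below 0.03 rad and height (world z) of cover below 0.006 m and angle between cover's own z axis and vertical below 0.05 rad and angle between the x axis of each of tube1, tube2, tube3, tube4 and the x axis of rack, either way round below 0.08 rad and ((x of tube1 in the frame of clip1 between -0.014 and 0.014 m and y of tube1 in the frame of clip1 between -0.005 and 0.005 m and z of tube1 in the frame of clip1 between -0.004 and 0.004 m) or (x of tube1 in the frame of clip2 between -0.014 and 0.014 m and y of tube1 in the frame of clip2 between -0.005 and 0.005 m and z of tube1 in the frame of clip2 between -0.004 and 0.004 m) or (x of tube1 in the frame of clip3 between -0.014 and 0.014 m and y of tube1 in the frame of clip3 between -0.005 and 0.005 m and z of tube1 in the frame of clip3 between -0.004 and 0.004 m) or (x of tube1 in the frame of clip4 between -0.014 and 0.014 m and y of tube1 in the frame of clip4 between -0.005 and 0.005 m and z of tube1 in the frame of clip4 between -0.004 and 0.004 m)) and ((x of tube2 in the frame of clip1 between -0.014 and 0.014 m and y of tube2 in the frame of clip1 between -0.005 and 0.005 m and z of tube2 in the frame of clip1 between -0.004 and 0.004 m) or (x of tube2 in the frame of clip2 between -0.014 and 0.014 m and y of tube2 in the frame of clip2 between -0.005 and 0.005 m and z of tube2 in the frame of clip2 between -0.004 and 0.004 m) or (x of tube2 in the frame of clip3 between -0.014 and 0.014 m and y of tube2 in the frame of clip3 between -0.005 and 0.005 m and z of tube2 in the frame of clip3 between -0.004 and 0.004 m) or (x of tube2 in the frame of clip4 between -0.014 and 0.014 m and y of tube2 in the frame of clip4 between -0.005 and 0.005 m and z of tube2 in the frame of clip4 between -0.004 and 0.004 m)) and ((x of tube3 in the frame of clip1 between -0.014 and 0.014 m and y of tube3 in the frame of clip1 between -0.005 and 0.005 m and z of tube3 in the frame of clip1 between -0.004 and 0.004 m) or (x of tube3 in the frame of clip2 between -0.014 and 0.014 m and y of tube3 in the frame of clip2 between -0.005 and 0.005 m and z of tube3 in the frame of clip2 between -0.004 and 0.004 m) or (x of tube3 in the frame of clip3 between -0.014 and 0.014 m and y of tube3 in the frame of clip3 between -0.005 and 0.005 m and z of tube3 in the frame of clip3 between -0.004 and 0.004 m) or (x of tube3 in the frame of clip4 between -0.014 and 0.014 m and y of tube3 in the frame of clip4 between -0.005 and 0.005 m and z of tube3 in the frame of clip4 between -0.004 and 0.004 m)) and ((x of tube4 in the frame of clip1 between -0.014 and 0.014 m and y of tube4 in the frame of clip1 between -0.005 and 0.005 m and z of tube4 in the frame of clip1 between -0.004 and 0.004 m) or (x of tube4 in the frame of clip2 between -0.014 and 0.014 m and y of tube4 in the frame of clip2 between -0.005 and 0.005 m and z of tube4 in the frame of clip2 between -0.004 and 0.004 m) or (x of tube4 in the frame of clip3 between -0.014 and 0.014 m and y of tube4 in the frame of clip3 between -0.005 and 0.005 m and z of tube4 in the frame of clip3 between -0.004 and 0.004 m) or (x of tube4 in the frame of clip4 between -0.014 and 0.014 m and y of tube4 in the frame of clip4 between -0.005 and 0.005 m and z of tube4 in the frame of clip4 between -0.004 and 0.004 m))), for 0.2 s.
3. then the power lever thrown fully on again (value of joint power above 0.85 rad), for 0.2 s.
At the end, for the whole second after the job is handed in: The blanking plate lies flat on the bench (underside below 6 mm); the terminal plate lies flat on the jig over both pins (within 2 mm); each tube lies in a clip: axis within 4 mm of seated height, 5 mm sideways, 14 mm lengthwise; the lever reads above 0.85; all is at rest (all of step 2 and value of joint power above 0.85 rad and linear speed of each of plate, cover, tube1, tube2, tube3, tube4 below 0.02 m/s); the robot touches nothing.
It fails at once if the screwdriver is moved more than 40 mm (distance of screwdriver from where it was at the start of the episode above 0.04 m).
It fails at once if the reel is moved more than 40 mm (distance of reel from where it was at the start of the episode above 0.04 m).
It fails at once if the pot is moved more than 40 mm (distance of pot from where it was at the start of the episode above 0.04 m).
Of tube1, tube2, tube3, tube4 only 2 to 4 are there at a start; the rules pass over those that are not, and their reading is None.
At some moment in a run one of plate, tube1, tube2, tube3, tube4 may be knocked a few centimetres aside while the robot is not near it.
It also fails if it takes over 210 s, if anything falls off the work surface, if the arm or the gripper's body presses on something with over 40 N, if the wrist force passes 120 N, or if a joint passes its speed limit or range.

## Working session

There is one attempt and no reset: what is moved stays moved. The work goes in short steps, Python scripts to look and compute and a tool call to move; the robot and the scene stay as the last step left them, time stands still between calls to the robot, and variables do not carry over. Pictures are saved under pics/ and viewed, at most 14 in all, crops included, and the job is handed in when it is done.

Besides the shell and the picture viewer there is one more tool, called after "Call:" as name([rows], argument=value, ...), one row to a line, values as JSON. apply_moves: Moves the arm, as the interface text tells. Shifts and turns lie within -1 to 1; 1 stands for 20 mm of shift or 60 degrees of turn. Its arguments: {"type":"object","properties":{"commands":{"type":"array","items":{"type":"array","items":{"type":"number","minimum":-1,"maximum":1}}},"claw":{"type":"number"}},"required":["commands"]}

```bash
mkdir -p pics; python3 - <<'E'
from workcell import bot
import cv2,numpy as np
o=bot.get_obs()
for k,v in o.items(): print(k,np.round(v,4))
for n in("top","scene"):
    c=bot.camera(n); cv2.imwrite(f"pics/{n}0.png",c["image"]); np.savez(f"{n}.npz",K=c["camera_matrix"],R=c["R"],t=c["t"])
    print(n,c["camera_matrix"].round(1).tolist(),c["R"].round(3).tolist(),c["t"].round(3).tolist())
    cv2.imwrite(f"pics/{n}0b.png",cv2.resize(c["image"],(800,600),interpolation=cv2.INTER_CUBIC))
E
```

```text
clock 0.0
joint_pos [-1.153   0.2414  0.0037  1.3352  0.      1.5708]
joint_vel [ 0.0012 -0.0008 -0.0011 -0.0017 -0.0015  0.0001]
tau [ 1.60000e-03 -3.72317e+01  2.52408e+01  1.71000e-02  1.00000e-04
  0.00000e+00]
eef_pos [ 0.2026 -0.4565  0.2524]
tool_rot [ 9.783e-01  2.074e-01 -2.000e-04 -1.000e-03]
ft_force [ 0.191   0.019  -0.3877]
ft_torque [-0.018  -0.0236 -0.0348]
grasp_force 0.0
grip_width 0.0855
top [[459.3, 0.0, 254.9], [0.0, 459.3, 193.7], [0.0, 0.0, 1.0]] [[0.027, -1.0, 0.006], [-0.992, -0.027, -0.126], [0.126, -0.003, -0.992]] [0.091, 0.465, 1.348]
scene [[353.0, 0.0, 258.9], [0.0, 353.0, 194.7], [0.0, 0.0, 1.0]] [[-0.704, 0.71, -0.004], [0.374, 0.367, -0.852], [-0.603, -0.602, -0.524]] [0.27, -0.124, 1.597]
```

View pics/top0b.png

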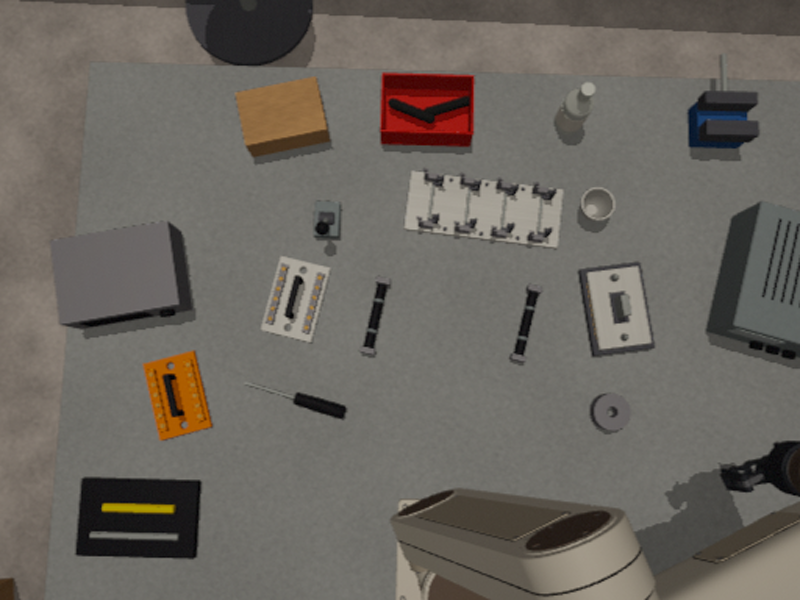

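View pics/scene0b.png

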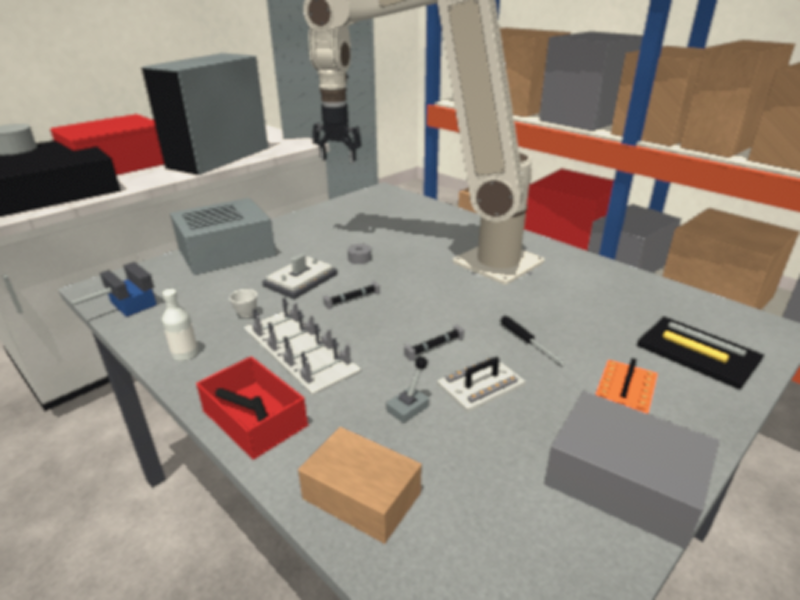

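Two tubes are present, at view px (376,315) and (526,322). The terminal plate is at (296,298), the jig with the cover at (617,308), the rack at (485,208) and the lever at (327,218). I'll crop the top view for accurate pixels.

```bash
cat > h.py <<'E'
import numpy as np,cv2
from workcell import bot
def cam(n):
    z=np.load(f"{n}.npz"); return z["K"],z["R"],z["t"]
def cast(uv,z,c):
    K,R,t=c; d=R.T@np.linalg.solve(K,[uv[0],uv[1],1.]); o=-R.T@t
    return o+d*(z-o[2])/d[2]
def proj(X,c):
    K,R,t=c; p=K@(R@np.asarray(X)+t); return p[:2]/p[2]
def tri(uv1,c1,uv2,c2):
    P=[K@np.c_[R,t] for K,R,t in(c1,c2)]
    X=cv2.triangulatePoints(P[0],P[1],np.array(uv1,float),np.array(uv2,float))[:,0]; return X[:3]/X[3]
def wrist():
    c=bot.camera("wrist"); return c["image"],(c["camera_matrix"],c["R"],c["t"])
E
python3 - <<'E'
import cv2
a=cv2.imread("pics/top0.png")
cv2.imwrite("pics/topL.png",cv2.resize(a[95:245,160:360],None,fx=4,fy=4,interpolation=cv2.INTER_CUBIC))
cv2.imwrite("pics/topR.png",cv2.resize(a[105:285,300:430],None,fx=3.3,fy=3.3,interpolation=cv2.INTER_CUBIC))
E
```

```text
(no output)
```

View pics/topL.png

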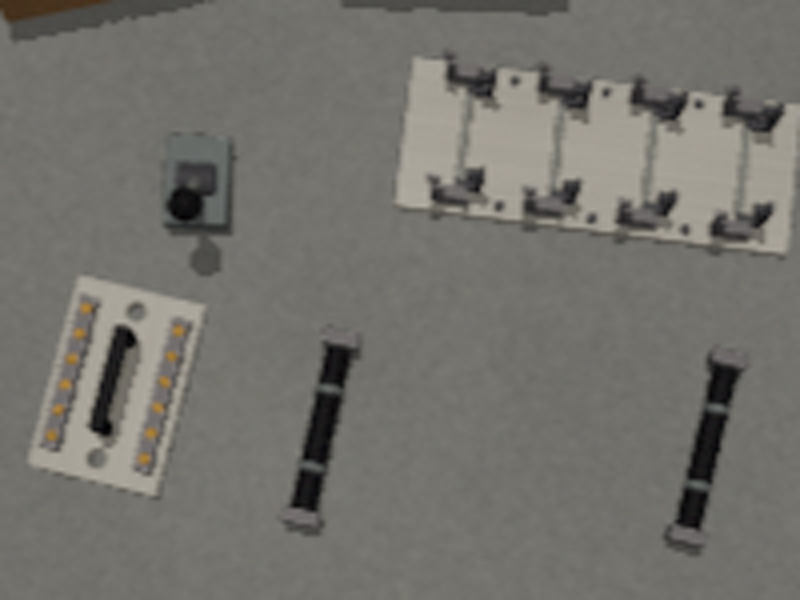

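View pics/topR.png

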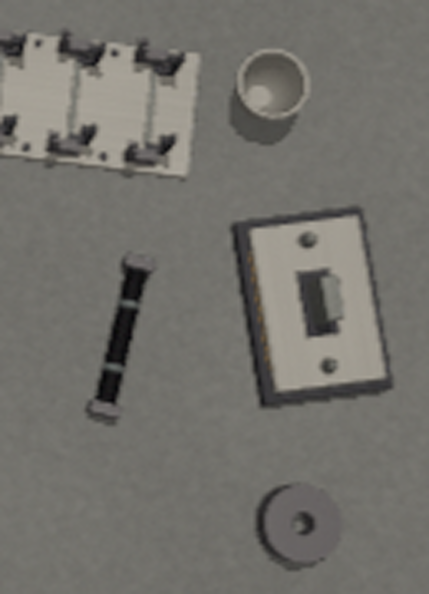

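```bash
cat > m.py <<'E'
from h import *
c=cam("top")
L=lambda u,v:((u+.5)/4-.5+160,(v+.5)/4-.5+95)
Rr=lambda u,v:((u+.5)/3.3-.5+300,(v+.5)/3.3-.5+105)
def rect(name,pts,z):
    P=np.array([cast(p,z,c)[:2] for p in pts]); e=P-np.roll(P,-1,0)
    print(name,"c",P.mean(0).round(4),"edges",np.linalg.norm(e,axis=1).round(3),"ang",np.degrees(np.arctan2(e[:,1],e[:,0])).round(1))
def two(name,a,b,z):
    A,B=cast(a,z,c),cast(b,z,c);d=A-B
    print(name,"mid",((A+B)/2)[:2].round(4),"len",np.linalg.norm(d).round(4),"ang",np.degrees(np.arctan2(d[1],d[0])).round(2))
rect("plate",[L(80,275),L(206,306),L(157,497),L(28,464)],.01)
two("plateholes",L(135,311),L(96,458),.01)
rect("rack",[L(415,57),L(801,103),L(787,255),L(397,207)],.01)
rect("cover",[Rr(248,228),Rr(361,212),Rr(382,382),Rr(273,395)],.03)
rect("jig",[Rr(233,222),Rr(360,207),Rr(392,387),Rr(262,406)],.02)
two("pins",Rr(308,240),Rr(329,366),.042)
rect("lever",[L(168,132),L(232,137),L(228,232),L(163,228)],.025)
print("ball",cast(L(185,204),.092,c).round(4))
two("A",L(342,340),L(302,520),.028)
two("B",L(727,358),L(686,540),.028)
print("pot",cast(Rr(273,85),.055,c).round(3),"reel",cast(Rr(302,522),.035,c).round(3))
E
python3 m.py
```

```text
plate c [0.468  0.3036] edges [0.1   0.15  0.101 0.15 ] ang [  77.6  -12.  -102.8  167.5]
plateholes mid [0.4685 0.3053] len 0.116 ang -12.22
rack c [ 0.6573 -0.0608] edges [0.302 0.121 0.302 0.12 ] ang [ 84.6  -5.2 -95.6 174.8]
cover c [ 0.4647 -0.3181] edges [0.105 0.156 0.1   0.154] ang [  99.7    6.1  -81.7 -171.9]
jig c [ 0.4648 -0.3173] edges [0.119 0.168 0.12  0.171] ang [  98.4    9.1  -80.2 -171.4]
pins mid [ 0.4641 -0.3166] len 0.1153 ang 8.75
lever c [0.6236 0.2476] edges [0.049 0.074 0.05  0.075] ang [ 87.   -0.2 -92.  179.5]
ball [0.5907 0.2493 0.092 ]
A mid [0.4362 0.1469] len 0.1386 ang -10.71
B mid [ 0.4298 -0.1411] len 0.1409 ang -12.35
pot [ 0.661 -0.274  0.055] reel [ 0.268 -0.302  0.035]
```

Call:
apply_moves([
  [0,0,0,-0.11],
  [0,0,0,-0.11],
  [0,0,0,-0.11],
  [0,0,0,-0.11],
  [0,0,0,-0.11],
], claw=0.5)

```text
clock: 0.52
eef_pos: [0.2027, -0.4567, 0.2528]
tool_rot: [0.878, 0.479, 0.0, -0.001]
ft_force: [-0.9, -0.3, 0.3]
grip_width: 0.0426
grasp_force: 0.0
```

Call:
apply_moves([
  [0,0,0,-0.11],
  [0,0,0,-0.11],
  [0,0,0,-0.11],
  [0,0,0,-0.11],
  [0,0,0,-0.11],
])

```text
clock: 0.93
eef_pos: [0.2027, -0.4567, 0.2527]
tool_rot: [0.705, 0.709, 0.0, -0.001]
ft_force: [-0.2, 0.0, -0.4]
grip_width: 0.0425
grasp_force: 0.0
```

Call:
apply_moves([
  [0.98,0.54,0,0],
  [0.98,0.54,0,0],
  [0.98,0.54,0,0],
  [0.98,0.54,0,0],
  [0.98,0.54,0,0],
])

```text
clock: 1.35
eef_pos: [0.2571, -0.3579, 0.2528]
tool_rot: [0.708, 0.707, 0.0, -0.001]
ft_force: [0.0, -1.5, 0.4]
grip_width: 0.0428
grasp_force: 0.0
```

As predicted. I'll carry on to the lever.

Call:
apply_moves([
  [0.98,0.54,0,0],
  [0.98,0.54,0,0],
  [0.98,0.54,0,0],
  [0.98,0.54,0,0],
  [0.98,0.54,0,0],
])

```text
clock: 1.77
eef_pos: [0.3112, -0.2599, 0.2529]
tool_rot: [0.708, 0.707, -0.0, -0.0]
ft_force: [0.7, 0.5, 0.3]
grip_width: 0.0429
grasp_force: 0.0
```

Call:
apply_moves([
  [0.98,0.54,0,0],
  [0.98,0.54,0,0],
  [0.98,0.54,0,0],
  [0.98,0.54,0,0],
  [0.98,0.54,0,0],
])

```text
clock: 2.18
eef_pos: [0.3653, -0.162, 0.253]
tool_rot: [0.708, 0.707, -0.0, -0.0]
ft_force: [0.2, -0.4, 0.5]
grip_width: 0.0429
grasp_force: 0.0
```

Call:
apply_moves([
  [0.98,0.54,0,0],
  [0.98,0.54,0,0],
  [0.98,0.54,0,0],
  [0.98,0.54,0,0],
  [0.98,0.54,0,0],
])

```text
clock: 2.6
eef_pos: [0.4194, -0.0641, 0.2529]
tool_rot: [0.707, 0.707, -0.0, -0.0]
ft_force: [0.6, -0.3, 0.4]
grip_width: 0.0431
grasp_force: 0.0
```

Call:
apply_moves([
  [0.98,0.54,0,0],
  [0.98,0.54,0,0],
  [0.98,0.54,0,0],
  [0.98,0.54,0,0],
  [0.98,0.54,0,0],
])

```text
clock: 3.02
eef_pos: [0.4735, 0.0338, 0.2528]
tool_rot: [0.707, 0.707, -0.0, -0.0]
ft_force: [-0.4, -0.1, -0.2]
grip_width: 0.0424
grasp_force: 0.0
```

Call:
apply_moves([
  [0.98,0.54,0,0],
  [0.98,0.54,0,0],
  [0.98,0.54,0,0],
  [0.98,0.54,0,0],
  [0.98,0.54,0,0],
])

```text
clock: 3.43
eef_pos: [0.5276, 0.1316, 0.2527]
tool_rot: [0.707, 0.707, -0.001, -0.0]
ft_force: [0.7, -0.9, -0.1]
grip_width: 0.0429
grasp_force: 0.0
```

Call:
apply_moves([
  [0.98,0.54,0,0],
  [0.98,0.54,0,0],
  [0.98,0.54,0,0],
  [0,0,0,0],
  [0,0,0,0],
])

```text
clock: 3.85
eef_pos: [0.5598, 0.1902, 0.2521]
tool_rot: [0.707, 0.707, -0.001, -0.0]
ft_force: [0.1, -0.1, -0.3]
grip_width: 0.0426
grasp_force: 0.0
```

```bash
python3 - <<'E'
from h import *
o=bot.get_obs(); print(o["eef_pos"].round(4) if hasattr(o["eef_pos"],"round") else o["eef_pos"])
im,c=wrist(); np.savez("w1.npz",K=c[0],R=c[1],t=c[2]); cv2.imwrite("pics/w1.png",im)
print(c[0].round(1).tolist(), (-c[1].T@c[2]).round(3))
print("ball proj",proj([.5907,.2493,.092],c), "hinge",proj([.625,.248,.022],c))
E
```

```text
[0.5598 0.1902 0.2521]
[[322.3, 0.0, 253.5], [0.0, 322.3, 196.0], [0.0, 0.0, 1.0]] [0.56  0.269 0.373]
ball proj [290.1076466  117.90720558] hinge [315.50490069 114.40571472]
```

View pics/w1.png

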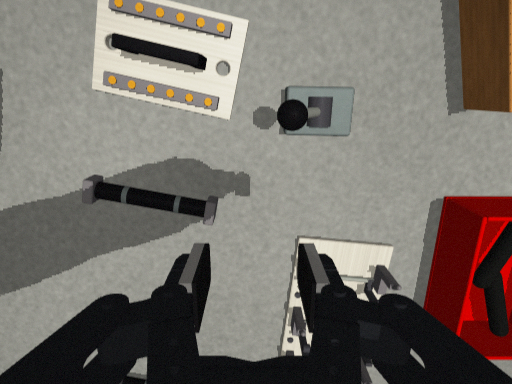

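Ball at (293,115) px in the wrist view, within 3 px of the prediction.

Call:
apply_moves([
  [0.75,0.4,0,0],
  [0.75,0.4,0,0],
  [0.75,0.4,0,0],
  [0.75,0.4,0,0],
  [0,0,0,0],
])

```text
clock: 4.32
eef_pos: [0.5925, 0.2505, 0.2528]
tool_rot: [0.707, 0.707, 0.0, -0.0]
ft_force: [-0.3, -0.0, 0.1]
grip_width: 0.0433
grasp_force: 0.0
```

Call:
apply_moves([
  [0,0,0.8,0],
  [0,0,0.8,0],
  [0,0,0.8,0],
  [0,0,0.8,0],
  [0,0,0.8,0],
])

```text
clock: 4.73
eef_pos: [0.5914, 0.2476, 0.1728]
tool_rot: [0.708, 0.706, -0.0, 0.0]
ft_force: [0.2, -0.2, 0.1]
grip_width: 0.0428
grasp_force: 0.0
```

Call:
apply_moves([
  [0,0,0.8,0],
  [0,0,0.8,0],
  [0,0,0.8,0],
  [0,0,0.8,0],
  [0,0,0.5,0],
])

```text
clock: 5.15
eef_pos: [0.5906, 0.2473, 0.0977]
tool_rot: [0.708, 0.706, -0.002, -0.0]
ft_force: [-0.4, -0.5, 0.4]
grip_width: 0.0428
grasp_force: 0.0
```

Call:
apply_moves([
  [0,0.4,0,0],
  [0,0.4,0,0],
  [0,0.4,0,0],
  [0,0.4,0,0],
  [0,0.4,0,0],
])

```text
clock: 5.57
eef_pos: [0.6317, 0.2481, 0.0998]
tool_rot: [0.708, 0.706, -0.0, -0.0]
ft_force: [0.2, 1.4, 0.5]
grip_width: 0.0428
grasp_force: 0.6
```

Call:
apply_moves([
  [0,0.4,0,0],
  [0,0.4,0,0],
  [0,0.4,0,0],
  [0,0.4,0,0],
  [0,0,0,0],
])

```text
clock: 5.98
eef_pos: [0.6648, 0.2479, 0.0994]
tool_rot: [0.708, 0.706, -0.0, 0.0]
ft_force: [-1.1, -1.0, -0.2]
grip_width: 0.0432
grasp_force: 0.0
```

```bash
python3 - <<'E'
from h import *
a=bot.camera("top")["image"]; s=bot.camera("scene")["image"]
w,_=wrist()
cv2.imwrite("pics/l2.png",np.hstack([cv2.resize(w[:,100:420],None,fx=1.2,fy=1.2)[:460],cv2.resize(s[200:300,200:300],(400,460),interpolation=cv2.INTER_CUBIC)]))
E
```

```text
(no output)
```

View pics/l2.png

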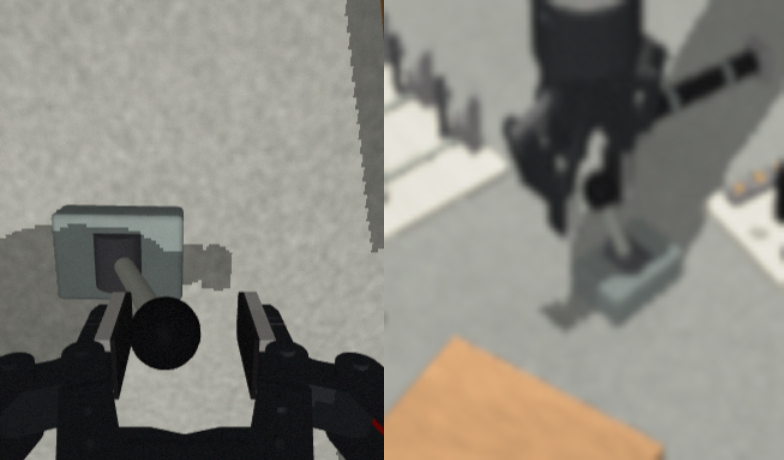

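Between the fingers the ball leans to the off side. I'll press gently to the stop.

Call:
apply_moves([
  [0,0.1,0,0],
  [0,0.1,0,0],
  [0,0.1,0,0],
  [0,0,0,0],
  [0,0,0,0],
])

```text
clock: 6.55
eef_pos: [0.67, 0.2493, 0.0992]
tool_rot: [0.707, 0.707, -0.0, 0.0]
ft_force: [-0.3, -0.4, -0.0]
grip_width: 0.0424
grasp_force: 0.2
```

Call:
apply_moves([
  [0,0.1,0,0],
  [0,0.05,0,0],
  [0,0,0,0],
  [0,0,0,0],
  [0,0,0,0],
])

```text
clock: 6.97
eef_pos: [0.6732, 0.2494, 0.0994]
tool_rot: [0.707, 0.707, 0.0, 0.0]
ft_force: [-0.3, -0.6, -1.0]
grip_width: 0.0426
grasp_force: 0.2
```

Call:
apply_moves([
  [0,0.1,0,0],
  [0,0.05,0,0],
  [0,0,0,0],
  [0,0,0,0],
  [0,0,0,0],
])

```text
clock: 7.38
eef_pos: [0.675, 0.2494, 0.0992]
tool_rot: [0.707, 0.707, -0.001, -0.001]
ft_force: [-5.8, 0.1, 1.2]
grip_width: 0.0425
grasp_force: 2.6
```

```bash
python3 - <<'E'
from h import *
w,c=wrist(); g=cv2.cvtColor(w,cv2.COLOR_BGR2GRAY)
R=c[1]; print(bot.get_obs()["eef_pos"])
cs=cv2.HoughCircles(cv2.GaussianBlur(g,(5,5),0),cv2.HOUGH_GRADIENT,1,50,param1=80,param2=15,minRadius=20,maxRadius=36)
print(cs)
for q in cs[0][:3]: print(q, cast(q[:2],.092,c).round(4))
# block edges: leave
cv2.imwrite("pics/l3.png",w)
E
```

```text
[0.6750328  0.2494039  0.09918893]
[[[232.5 274.5  29.3]
  [207.5 212.5  29.7]]]
[232.5 274.5  29.3] [0.6657 0.2503 0.092 ]
[207.5 212.5  29.7] [0.6557 0.2801 0.092 ]
```

At the stop: 5.8 N and the ball at x = 0.666. I'll release, rise and turn towards the cover.

Call:
apply_moves([
  [0,-0.4,0,0],
  [0,0,-0.8,0],
  [0,0,-0.8,0],
  [0,0,-0.8,0],
  [0,0,-0.8,0],
])

```text
clock: 7.85
eef_pos: [0.6691, 0.2493, 0.1645]
tool_rot: [0.708, 0.707, 0.001, 0.001]
ft_force: [0.7, -0.5, 0.1]
grip_width: 0.0424
grasp_force: 0.0
```

Call:
apply_moves([
  [0,-0.8,-0.8,0],
  [0,-0.8,-0.8,0],
  [0,-0.8,-0.8,0],
  [0,-0.8,-0.8,0],
  [0,-0.8,-0.8,0],
], claw=0)

```text
clock: 8.27
eef_pos: [0.5885, 0.2494, 0.2446]
tool_rot: [0.708, 0.707, 0.001, 0.001]
ft_force: [0.6, -0.4, 0.3]
grip_width: 0.0855
grasp_force: 0.0
```

Call:
apply_moves([
  [0,0,0,-0.11],
  [0,0,0,-0.11],
  [0,0,0,-0.11],
  [0,0,0,-0.11],
  [0,0,0,-0.11],
])

```text
clock: 8.68
eef_pos: [0.5892, 0.2495, 0.2441]
tool_rot: [0.475, 0.88, 0.001, 0.001]
ft_force: [0.1, 0.3, 0.0]
grip_width: 0.0856
grasp_force: 0.0
```

Call:
apply_moves([
  [0,0,0,-0.11],
  [0,0,0,-0.11],
  [0,0,0,-0.11],
  [0,0,0,-0.11],
  [0,0,0,-0.11],
])

```text
clock: 9.1
eef_pos: [0.5892, 0.2494, 0.2439]
tool_rot: [0.206, 0.979, 0.001, 0.002]
ft_force: [0.2, 0.7, 0.5]
grip_width: 0.0857
grasp_force: 0.0
```

Call:
apply_moves([
  [0,0,0,-0.11],
  [0,0,0,-0.11],
  [0,0,0,-0.11],
  [0,0,0,-0.11],
  [0,0,0,-0.11],
])

```text
clock: 9.52
eef_pos: [0.5892, 0.2494, 0.2439]
tool_rot: [-0.081, 0.997, 0.0, 0.002]
ft_force: [-0.1, -0.3, -0.7]
grip_width: 0.0853
grasp_force: 0.0
```

```bash
cat >> h.py <<'E'
def top():
    return bot.camera("top")["image"],cam("top")
def togo(x,y,yaw=None):
    """tool-frame units still to go"""
    from scipy.spatial.transform import Rotation as Ro
    o=bot.get_obs(); Rm=Ro.from_quat(o["tool_rot"]).as_matrix(); p=np.array(o["eef_pos"])
    cur=np.degrees(np.arctan2(Rm[1,0],Rm[0,0]))%360
    f=cur if yaw is None else yaw
    print("pos",p.round(4),"yaw",round(cur,2))
    if yaw is not None: print("roll units",round(((cur-yaw+180)%360-180)/60,3))
    for g in (cur,f):
        a=np.radians(g); X=np.array([np.cos(a),np.sin(a)]); Y=np.array([np.sin(a),-np.cos(a)]); d=np.array([x,y])-p[:2]
        print("at yaw",round(g,1),"units tx,ty",(d@X/.02).round(3),(d@Y/.02).round(3))
E
python3 - <<'E'
from h import *
a,c=top(); cv2.imwrite("pics/lv.png",cv2.resize(a[110:180,180:260],(640,560),interpolation=cv2.INTER_CUBIC))
togo(.4644,-.317)
E
```

```text
pos [0.5892 0.2494 0.2439] yaw 189.45
at yaw 189.4 units tx,ty 10.803 -26.914
at yaw 189.4 units tx,ty 10.803 -26.914
```

View pics/lv.png

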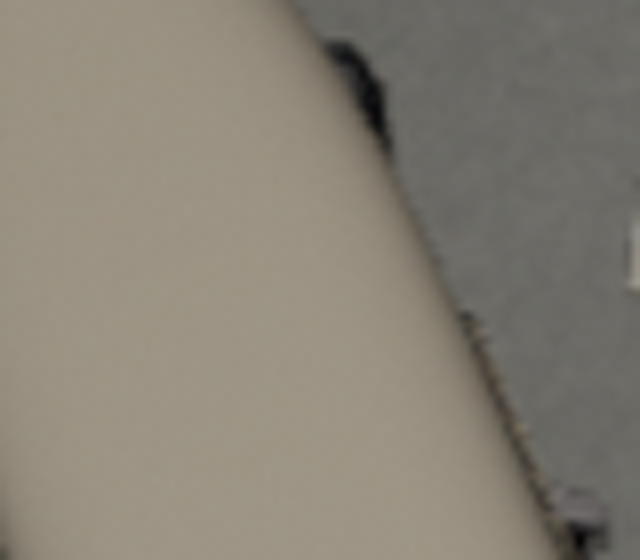

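The arm hides the lever here. Moving on to the cover.

Call:
apply_moves([
  [0.36,-0.9,0,0],
  [0.36,-0.9,0,0],
  [0.36,-0.9,0,0],
  [0.36,-0.9,0,0],
  [0.36,-0.9,0,0],
])

```text
clock: 9.98
eef_pos: [0.5671, 0.154, 0.2438]
tool_rot: [-0.077, 0.997, -0.0, 0.001]
ft_force: [0.6, 0.1, 0.5]
grip_width: 0.0855
grasp_force: 0.0
```

Call:
apply_moves([
  [0.36,-0.9,0,0],
  [0.36,-0.9,0,0],
  [0.36,-0.9,0,0],
  [0.36,-0.9,0,0],
  [0.36,-0.9,0,0],
])

```text
clock: 10.4
eef_pos: [0.5455, 0.0593, 0.2439]
tool_rot: [-0.077, 0.997, -0.0, 0.001]
ft_force: [0.1, -1.5, 0.3]
grip_width: 0.0853
grasp_force: 0.0
```

Call:
apply_moves([
  [0.36,-0.9,0,0],
  [0.36,-0.9,0,0],
  [0.36,-0.9,0,0],
  [0.36,-0.9,0,0],
  [0.36,-0.9,0,0],
])

```text
clock: 10.82
eef_pos: [0.5239, -0.0354, 0.2439]
tool_rot: [-0.077, 0.997, -0.001, 0.001]
ft_force: [0.4, 0.1, -0.9]
grip_width: 0.0853
grasp_force: 0.0
```

Call:
apply_moves([
  [0.36,-0.9,0,0],
  [0.36,-0.9,0,0],
  [0.36,-0.9,0,0],
  [0.36,-0.9,0,0],
  [0.36,-0.9,0,0],
])

```text
clock: 11.23
eef_pos: [0.5023, -0.1301, 0.244]
tool_rot: [-0.077, 0.997, -0.001, 0.001]
ft_force: [0.2, -0.4, -0.6]
grip_width: 0.0855
grasp_force: 0.0
```

Call:
apply_moves([
  [0.36,-0.9,0,0],
  [0.36,-0.9,0,0],
  [0.36,-0.9,0,0],
  [0.36,-0.9,0,0],
  [0.36,-0.9,0,0],
])

```text
clock: 11.65
eef_pos: [0.4806, -0.2247, 0.2439]
tool_rot: [-0.077, 0.997, -0.001, 0.001]
ft_force: [1.0, 0.3, -0.5]
grip_width: 0.0852
grasp_force: 0.0
```

Call:
apply_moves([
  [0.36,-0.9,0,0],
  [0.36,-0.9,0,0],
  [0,0,0,0],
  [0,0,0,0],
  [0,0,0,0],
])

```text
clock: 12.07
eef_pos: [0.4718, -0.261, 0.2436]
tool_rot: [-0.077, 0.997, -0.0, 0.0]
ft_force: [-0.1, 0.4, -0.7]
grip_width: 0.0857
grasp_force: 0.0
```

```bash
python3 - <<'E'
from h import *
im,c=wrist(); np.savez("w2.npz",K=c[0],R=c[1],t=c[2]); cv2.imwrite("pics/w2.png",im)
print("cam",(-c[1].T@c[2]).round(3)); togo(.4644,-.317,188.75)
E
```

```text
cam [ 0.396 -0.271  0.364]
pos [ 0.4719 -0.2606  0.2436] yaw 188.91
roll units 0.003
at yaw 188.9 units tx,ty 0.806 -2.73
at yaw 188.8 units tx,ty 0.798 -2.732
```

View pics/w2.png

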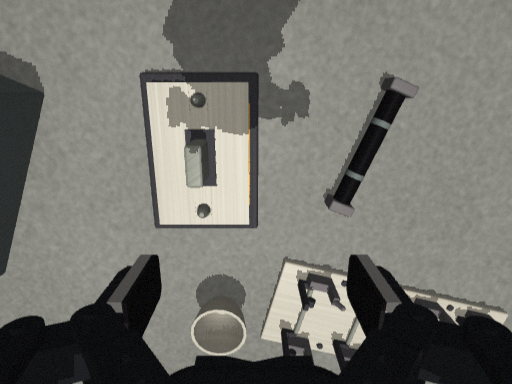

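```bash
python3 - <<'E'
from h import *
z=np.load("w2.npz"); c=(z["K"],z["R"],z["t"]); print(c[1].round(3).tolist())
def two(n,a,b,zz):
    A,B=cast(a,zz,c),cast(b,zz,c); d=A-B; print(n,((A+B)/2).round(4),np.linalg.norm(d).round(4),np.degrees(np.arctan2(d[1],d[0])).round(2))
two("pins",(198,99),(204,210),.044)
P=np.array([cast(p,.02,c)[:2] for p in[(141,73),(257,72),(257,227),(156,228)]]); print(P.round(4).tolist(),P.mean(0))
P=np.array([cast(p,.03,c)[:2] for p in[(148,82),(250,81),(249,226),(157,226)]]); print(P.round(4).tolist(),P.mean(0))
P=np.array([cast(p,.075,c)[:2] for p in[(185,140),(205,140),(205,187),(186,187)]]); print(P.round(4).tolist(),P.mean(0))
tz=np.load("top.npz"); t=(tz["K"],tz["R"],tz["t"])
E
```

```text
[[-0.153, 0.988, -0.0], [0.942, 0.146, 0.303], [0.299, 0.046, -0.953]]
pins [ 0.4641 -0.3142  0.044 ] 0.1124 -170.96
[[0.3935, -0.3857], [0.3748, -0.2712], [0.5404, -0.2451], [0.5595, -0.3604]] [ 0.46704047 -0.31560414]
[[0.4008, -0.3752], [0.3846, -0.2767], [0.5364, -0.2549], [0.5521, -0.3569]] [ 0.46846087 -0.31592419]
[[0.444, -0.3259], [0.4413, -0.3083], [0.4848, -0.3036], [0.4875, -0.3211]] [ 0.46439813 -0.31471999]
```

Call:
apply_moves([
  [0.2,-0.66,0,0],
  [0.2,-0.66,0,0],
  [0.2,-0.66,0,0],
  [0.19,-0.67,0,0],
  [0,0,0,0],
])

```text
clock: 12.53
eef_pos: [0.4637, -0.3188, 0.2431]
tool_rot: [-0.076, 0.997, -0.001, -0.0]
ft_force: [0.2, 0.7, 0.3]
grip_width: 0.085
grasp_force: 0.0
```

Call:
apply_moves([
  [0,0,0.9,0],
  [0,0,0.9,0],
  [0,0,0.9,0],
  [0,0,0.9,0],
  [0,0,0.9,0],
])

```text
clock: 12.95
eef_pos: [0.464, -0.3162, 0.1525]
tool_rot: [-0.078, 0.997, 0.0, 0.0]
ft_force: [0.1, 0.4, 0.1]
grip_width: 0.0853
grasp_force: 0.0
```

Call:
apply_moves([
  [0,0,0.9,0],
  [0,0,0.9,0],
  [0,0,0.9,0],
  [0,0,0.9,0],
  [0,0,0.78,0],
])

```text
clock: 13.37
eef_pos: [0.4637, -0.316, 0.0644]
tool_rot: [-0.078, 0.997, 0.0, -0.0]
ft_force: [-0.1, 0.8, 0.4]
grip_width: 0.0858
grasp_force: 0.0
```

Call:
apply_moves([
  [0,0,0,0],
  [0,0,0,0],
  [0,0,0,0],
  [0,0,0,0],
  [0,0,0,0],
], claw=1)

```text
clock: 13.78
eef_pos: [0.4649, -0.3164, 0.0671]
tool_rot: [-0.078, 0.997, -0.001, 0.001]
ft_force: [-0.3, -0.1, -0.4]
grip_width: 0.0254
grasp_force: 0.0
```

Call:
apply_moves([
  [0,0,0,0],
  [0,0,0,0],
  [0,0,0,0],
  [0,0,0,0],
  [0,0,0,0],
])

```text
clock: 14.2
eef_pos: [0.4651, -0.3169, 0.0672]
tool_rot: [-0.078, 0.997, -0.001, 0.001]
ft_force: [0.8, -2.2, 5.5]
grip_width: 0.0154
grasp_force: 60.1
```

Call:
apply_moves([
  [0,0,-0.3,0],
  [0,0,-0.3,0],
  [0,0,-0.3,0],
  [0,0,-0.3,0],
  [0,0,-0.3,0],
])

```text
clock: 14.62
eef_pos: [0.463, -0.3146, 0.0947]
tool_rot: [-0.078, 0.997, 0.002, -0.001]
ft_force: [0.8, -0.6, -4.6]
grip_width: 0.0151
grasp_force: 59.6
```

Call:
apply_moves([
  [0,0,-0.5,0],
  [0,0,-0.7,0],
  [0,0,-0.8,0],
  [0,0,-0.8,0],
  [0,0,-0.8,0],
])

```text
clock: 15.03
eef_pos: [0.4634, -0.3148, 0.1682]
tool_rot: [-0.078, 0.997, 0.001, -0.001]
ft_force: [0.2, -0.0, -4.5]
grip_width: 0.0151
grasp_force: 59.5
```

```bash
python3 - <<'E'
from h import *
im,c=wrist(); cv2.imwrite("pics/w3.png",im)
togo(.40,0)
E
```

```text
pos [ 0.465  -0.3159  0.1719] yaw 188.96
at yaw 189.0 units tx,ty 0.751 16.109
at yaw 189.0 units tx,ty 0.751 16.109
```

Call:
apply_moves([
  [0.04,0.4,0,0],
  [0.04,0.8,0,0],
  [0.04,0.9,0,0],
  [0.04,0.9,0,0],
  [0.04,0.9,0,0],
])

```text
clock: 15.5
eef_pos: [0.4463, -0.2372, 0.166]
tool_rot: [-0.078, 0.997, 0.001, -0.002]
ft_force: [0.8, 0.1, -3.6]
grip_width: 0.0153
grasp_force: 59.6
```

Call:
apply_moves([
  [0.04,0.9,0,0],
  [0.04,0.9,0,0],
  [0.04,0.9,0,0],
  [0.04,0.9,0,0],
  [0.04,0.9,0,0],
])

```text
clock: 15.92
eef_pos: [0.4281, -0.149, 0.1662]
tool_rot: [-0.078, 0.997, 0.001, -0.002]
ft_force: [0.1, -1.2, -5.6]
grip_width: 0.0154
grasp_force: 59.6
```

Call:
apply_moves([
  [0.04,0.9,0,0],
  [0.04,0.9,0,0],
  [0.04,0.9,0,0],
  [0.04,0.9,0,0],
  [0.04,0.9,0,0],
])

```text
clock: 16.33
eef_pos: [0.41, -0.0611, 0.1663]
tool_rot: [-0.078, 0.997, 0.001, -0.002]
ft_force: [0.7, -0.1, -4.8]
grip_width: 0.0151
grasp_force: 59.6
```

Call:
apply_moves([
  [0.04,0.9,0,0],
  [0.04,0.6,0,0],
  [0.04,0.2,0,0],
  [0,0,0,0],
  [0,0,0,0],
])

```text
clock: 16.75
eef_pos: [0.4039, -0.0295, 0.1672]
tool_rot: [-0.078, 0.997, -0.0, -0.001]
ft_force: [0.8, -0.1, -4.9]
grip_width: 0.0152
grasp_force: 59.7
```

Call:
apply_moves([
  [0,0,0.7,0],
  [0,0,0.8,0],
  [0,0,0.8,0],
  [0,0,0.8,0],
  [0,0,0.8,0],
])

```text
clock: 17.17
eef_pos: [0.4047, -0.0304, 0.0889]
tool_rot: [-0.077, 0.997, -0.0, 0.0]
ft_force: [0.6, 0.0, -4.2]
grip_width: 0.015
grasp_force: 59.8
```

Call:
apply_moves([
  [0,0,0.8,0],
  [0,0,0.5,0],
  [0,0,0.4,0],
  [0,0,0.3,0],
  [0,0,0.1,0],
])

```text
clock: 17.58
eef_pos: [0.4041, -0.03, 0.0472]
tool_rot: [-0.077, 0.997, -0.0, -0.001]
ft_force: [-5.7, 0.2, 20.0]
grip_width: 0.0152
grasp_force: 63.0
```

Call:
apply_moves([
  [0,0,0.05,0],
  [0,0,0.05,0],
  [0,0,0,0],
  [0,0,0,0],
  [0,0,0,0],
])

```text
clock: 18.0
eef_pos: [0.4042, -0.03, 0.0472]
tool_rot: [-0.078, 0.997, -0.0, -0.0]
ft_force: [-6.6, -1.0, 9.3]
grip_width: 0.015
grasp_force: 61.7
```

Call:
apply_moves([
  [0,0,-0.4,0],
  [0,0.2,-0.2,0],
  [0,0.5,0,0],
  [0,0.5,0,0],
  [0,0.2,0,0],
])

```text
clock: 18.42
eef_pos: [0.3998, -0.0002, 0.0577]
tool_rot: [-0.079, 0.997, 0.001, -0.0]
ft_force: [-0.3, -0.6, -4.7]
grip_width: 0.0151
grasp_force: 59.7
```

Call:
apply_moves([
  [0,0,0.2,0],
  [0,0,0.2,0],
  [0,0,0.15,0],
  [0,0,0.05,0],
  [0,0,0,0],
])

```text
clock: 18.83
eef_pos: [0.3999, -0.0015, 0.0472]
tool_rot: [-0.078, 0.997, 0.0, -0.0]
ft_force: [-7.8, 1.5, 19.9]
grip_width: 0.0149
grasp_force: 63.3
```

Call:
apply_moves([
  [0,0,0,0],
  [0,0,0,0],
  [0,0,0,0],
  [0,0,0,0],
  [0,0,0,0],
], claw=0)

```text
clock: 19.25
eef_pos: [0.4003, -0.002, 0.0455]
tool_rot: [-0.078, 0.997, -0.0, -0.0]
ft_force: [-0.7, 0.4, 0.1]
grip_width: 0.0746
grasp_force: 0.0
```

Call:
apply_moves([
  [0,0,-0.4,0],
  [0,0,-0.8,0],
  [0,0,-0.9,0],
  [0,0,-0.9,0],
  [0,0,-0.9,0],
])

```text
clock: 19.67
eef_pos: [0.4, -0.0019, 0.1249]
tool_rot: [-0.078, 0.997, -0.0, -0.0]
ft_force: [0.6, 0.8, -0.8]
grip_width: 0.0852
grasp_force: 0.0
```

Call:
apply_moves([
  [0,0,-0.9,0],
  [0,0,-0.9,0],
  [0,0,-0.9,0],
  [0,0,-0.9,0],
  [0,0,0,0],
])

```text
clock: 20.08
eef_pos: [0.4024, -0.0019, 0.1995]
tool_rot: [-0.078, 0.997, -0.0, 0.003]
ft_force: [1.1, 0.6, 0.0]
grip_width: 0.0855
grasp_force: 0.0
```

```bash
python3 - <<'E'
from h import *
im,c=wrist(); np.savez("w4.npz",K=c[0],R=c[1],t=c[2]); cv2.imwrite("pics/w4.png",im)
togo(.4685,.3045,167.8)
E
```

```text
pos [ 0.4016 -0.0019  0.1978] yaw 188.93
roll units 0.352
at yaw 188.9 units tx,ty -5.682 14.614
at yaw 167.8 units tx,ty -0.031 15.68
```

View pics/w4.png

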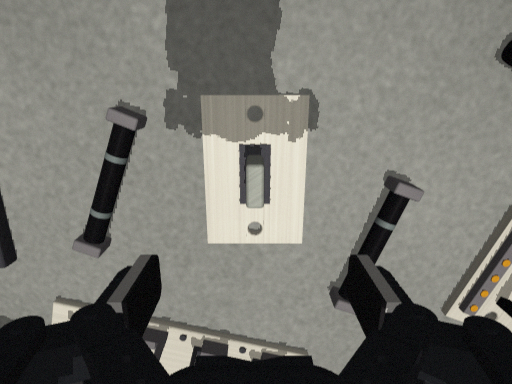

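The cover lies flat, centred under the tool at (255,170) px. Next the terminal plate.

Call:
apply_moves([
  [0,0,0,0.09],
  [0,0,0,0.09],
  [0,0,0,0.09],
  [0,0,0,0.08],
  [0,0,0,0],
])

```text
clock: 20.55
eef_pos: [0.3994, -0.0019, 0.1947]
tool_rot: [0.106, 0.994, -0.0, -0.001]
ft_force: [-0.5, 0.4, -0.4]
grip_width: 0.0854
grasp_force: 0.0
```

Call:
apply_moves([
  [0,0.8,0,0],
  [0,0.8,0,0],
  [0,0.8,0,0],
  [0,0.8,0,0],
  [0,0.8,0,0],
])

```text
clock: 20.97
eef_pos: [0.4165, 0.077, 0.195]
tool_rot: [0.104, 0.995, -0.0, -0.001]
ft_force: [-0.5, -0.3, 0.3]
grip_width: 0.0855
grasp_force: 0.0
```

Call:
apply_moves([
  [0,0.8,0,0],
  [0,0.8,0,0],
  [0,0.8,0,0],
  [0,0.8,0,0],
  [0,0.8,0,0],
])

```text
clock: 21.38
eef_pos: [0.4332, 0.1552, 0.1949]
tool_rot: [0.104, 0.995, -0.0, -0.001]
ft_force: [1.3, 0.9, -0.6]
grip_width: 0.0852
grasp_force: 0.0
```

Call:
apply_moves([
  [0,0.8,0,0],
  [0,0.8,0,0],
  [0,0.8,0,0],
  [0,0.8,0,0],
  [0,0.8,0,0],
])

```text
clock: 21.8
eef_pos: [0.45, 0.2334, 0.1948]
tool_rot: [0.104, 0.995, -0.0, -0.001]
ft_force: [0.4, 0.4, -0.4]
grip_width: 0.0854
grasp_force: 0.0
```

Call:
apply_moves([
  [0,0.8,0,0],
  [0,0.8,0,0],
  [0,0.8,0,0],
  [0,0.7,0,0],
  [0,0.4,0,0],
])

```text
clock: 22.22
eef_pos: [0.4648, 0.3025, 0.1946]
tool_rot: [0.104, 0.995, -0.0, -0.001]
ft_force: [-0.2, 0.2, 1.0]
grip_width: 0.0853
grasp_force: 0.0
```

Call:
apply_moves([
  [0,0.2,0,0],
  [0,0,0,0],
  [0,0,0,0],
  [0,0,0,0],
  [0,0,0,0],
])

```text
clock: 22.63
eef_pos: [0.4657, 0.3045, 0.1958]
tool_rot: [0.105, 0.994, -0.0, -0.0]
ft_force: [-1.1, 0.2, 0.6]
grip_width: 0.0857
grasp_force: 0.0
```

```bash
python3 - <<'E'
from h import *
im,c=wrist(); np.savez("w5.npz",K=c[0],R=c[1],t=c[2]); cv2.imwrite("pics/w5.png",im)
togo(.4685,.3045,167.8)
g=cv2.cvtColor(im,cv2.COLOR_BGR2GRAY); hsv=cv2.cvtColor(im,cv2.COLOR_BGR2HSV)
m=((g>170)*255).astype(np.uint8)
cs,h=cv2.findContours(m,cv2.RETR_CCOMP,cv2.CHAIN_APPROX_NONE)
for q,hh in zip(cs,h[0]):
    a=cv2.contourArea(q)
    if a>40: print(round(a),cv2.minAreaRect(q), "hole" if hh[3]>=0 else "")
E
```

```text
pos [0.4658 0.3045 0.1958] yaw 167.9
roll units 0.002
at yaw 167.9 units tx,ty -0.134 0.026
at yaw 167.8 units tx,ty -0.134 0.027
424 ((9.999998092651367, 215.5), (19.999996185302734, 40.99999237060547), 0.0) 
5675 ((256.1793212890625, 175.40234375), (105.51319885253906, 149.96456909179688), 1.6846843957901)
```

View pics/w5.png

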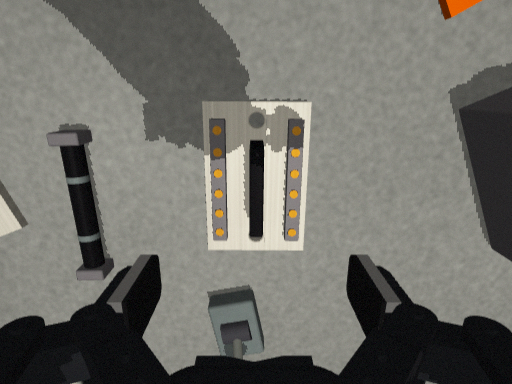

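```bash
python3 - <<'E'
from h import *
z=np.load("w5.npz"); c=(z["K"],z["R"],z["t"])
P=np.array([cast(p,.01,c)[:2] for p in[(203,101),(311,102),(303,250),(208,250)]]); e=P-np.roll(P,-1,0)
print(P.mean(0),np.linalg.norm(e,axis=1),np.degrees(np.arctan2(e[:,1],e[:,0])))
P=np.array([cast(p,.055,c)[:2] for p in[(256,141),(256,238)]]);print(P,P.mean(0)); d=P[0]-P[1]; print(np.degrees(np.arctan2(d[1],d[0])),np.linalg.norm(d))
# check of camera vs TCP bias: cover in w4, known centre under TCP (.400,-.0015)
z=np.load("w4.npz"); c=(z["K"],z["R"],z["t"])
P=np.array([cast(p,.01,c)[:2] for p in[(202,95),(310,95),(302,243),(208,243)]]);print("cover",P.mean(0))
E
```

```text
[0.47086461 0.30743082] [0.09865547 0.14979852 0.10013042 0.15068811] [-102.6709596   167.69354485   77.83930507  -12.86791604]
[[0.42630969 0.31638509]
 [0.51017803 0.29851204]] [0.46824386 0.30744857]
167.96975624361428 0.08575164763932905
cover [0.40230989 0.00115583]
```

Call:
apply_moves([
  [-0.13,0,0.7,0],
  [0,0,0.8,0],
  [0,0,0.8,0],
  [0,0,0.8,0],
  [0,0,0.8,0],
])

```text
clock: 23.1
eef_pos: [0.4684, 0.3042, 0.1173]
tool_rot: [0.105, 0.994, 0.0, 0.0]
ft_force: [-0.0, -0.0, 0.8]
grip_width: 0.0857
grasp_force: 0.0
```

Call:
apply_moves([
  [0,0,0.8,0],
  [0,0,0.8,0],
  [0,0,0.8,0],
  [0,0,0.6,0],
  [0,0,0.28,0],
])

```text
clock: 23.52
eef_pos: [0.4674, 0.3036, 0.0504]
tool_rot: [0.105, 0.994, -0.001, -0.001]
ft_force: [0.6, -1.3, -0.1]
grip_width: 0.0853
grasp_force: 0.0
```

Call:
apply_moves([
  [0,0,0,0],
  [0,0,0,0],
  [0,0,0,0],
  [0,0,0,0],
  [0,0,0,0],
], claw=1)

```text
clock: 23.93
eef_pos: [0.4689, 0.3051, 0.0531]
tool_rot: [0.105, 0.994, 0.001, 0.001]
ft_force: [0.9, 0.4, 0.6]
grip_width: 0.0254
grasp_force: 0.0
```

Call:
apply_moves([
  [0,0,0,0],
  [0,0,0,0],
  [0,0,0,0],
  [0,0,0,0],
  [0,0,0,0],
])

```text
clock: 24.35
eef_pos: [0.4689, 0.3052, 0.053]
tool_rot: [0.105, 0.994, 0.001, 0.001]
ft_force: [-0.7, 0.1, 4.8]
grip_width: 0.0112
grasp_force: 59.5
```

Call:
apply_moves([
  [0,0,-0.3,0],
  [0,0,-0.5,0],
  [0,0,-0.8,0],
  [0,0,-0.8,0],
  [0,0,-0.8,0],
])

```text
clock: 24.77
eef_pos: [0.4675, 0.3041, 0.1162]
tool_rot: [0.105, 0.994, -0.001, -0.001]
ft_force: [-0.3, 0.4, -4.8]
grip_width: 0.011
grasp_force: 58.7
```

Call:
apply_moves([
  [0,0,-0.8,0],
  [0,0,-0.8,0],
  [0,0,-0.8,0],
  [0,0,-0.4,0],
  [0,0,0,0],
])

```text
clock: 25.18
eef_pos: [0.4692, 0.3052, 0.1741]
tool_rot: [0.105, 0.994, 0.001, 0.001]
ft_force: [1.0, -0.3, -4.0]
grip_width: 0.011
grasp_force: 58.8
```

```bash
python3 - <<'E'
from h import *
im,c=wrist(); cv2.imwrite("pics/w6.png",im)
togo(.465,-.3165,188.9)
a=cv2.imread("pics/w3.png"); 
cv2.imwrite("pics/cmp.png",np.hstack([a[0:384,112:400],im[0:384,112:400]]))
E
```

```text
pos [0.4686 0.3048 0.1727] yaw 167.94
roll units -0.349
at yaw 167.9 units tx,ty -6.316 -30.418
at yaw 188.9 units tx,ty 4.985 -30.664
```

View pics/cmp.png

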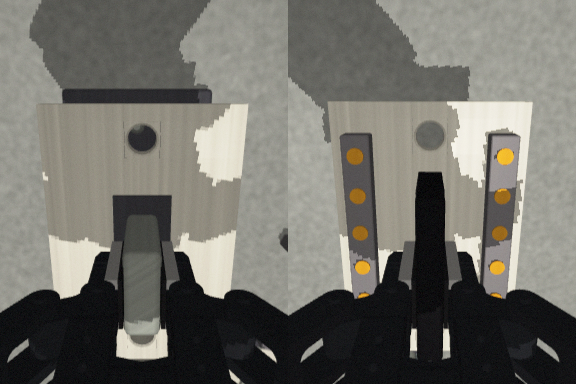

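```bash
python3 - <<'E'
from h import *
from scipy.spatial.transform import Rotation as Ro
z=np.load("w5.npz"); K,R,t=z["K"],z["R"],z["t"]
T=Ro.from_quat([.105,.9945,0,0]).as_matrix(); p=np.array([.4658,.3045,.1958])
c=(K,R@T,R@p+t)   # tool-frame camera
for n,uv,h in(("cover hole",(254,138),.0372),("plate hole",(254,135),.043),("cover edge",(254,103.5),.0372),("plate edge",(254,101.5),.043),
 ("cL",(149,104),.0372),("cR",(359,104),.0372),("pL",(152,101.5),.043),("pR",(356,101.5),.043)):
    print(n,cast(uv,h,c).round(4))
E
```

```text
cover hole [0.0569 0.0016 0.0372]
plate hole [0.0576 0.0017 0.043 ]
cover edge [0.073  0.0017 0.0372]
plate edge [0.0738 0.0017 0.043 ]
cL [ 0.0729 -0.0479  0.0372]
cR [0.0727 0.0512 0.0372]
pL [ 0.0739 -0.0481  0.043 ]
pR [0.0737 0.0515 0.043 ]
```

Call:
apply_moves([
  [0,0,0,-0.08],
  [0,0,0,-0.09],
  [0,0,0,-0.09],
  [0,0,0,-0.09],
  [0,0,0,0],
])

```text
clock: 25.65
eef_pos: [0.4674, 0.304, 0.1703]
tool_rot: [-0.079, 0.997, -0.001, -0.002]
ft_force: [-0.6, -0.1, -3.9]
grip_width: 0.0113
grasp_force: 58.7
```

Call:
apply_moves([
  [0.15,-0.6,0,0],
  [0.15,-0.9,0,0],
  [0.15,-0.9,0,0],
  [0.15,-0.9,0,0],
  [0.15,-0.9,0,0],
])

```text
clock: 26.07
eef_pos: [0.4657, 0.2176, 0.1713]
tool_rot: [-0.077, 0.997, -0.001, -0.001]
ft_force: [0.8, 0.8, -4.0]
grip_width: 0.0108
grasp_force: 58.8
```

Call:
apply_moves([
  [0.15,-0.9,0,0],
  [0.15,-0.9,0,0],
  [0.15,-0.9,0,0],
  [0.15,-0.9,0,0],
  [0.15,-0.9,0,0],
])

```text
clock: 26.48
eef_pos: [0.4648, 0.1263, 0.1715]
tool_rot: [-0.077, 0.997, -0.0, -0.001]
ft_force: [-0.5, -0.2, -3.2]
grip_width: 0.0109
grasp_force: 58.8
```

Call:
apply_moves([
  [0.15,-0.9,0,0],
  [0.15,-0.9,0,0],
  [0.15,-0.9,0,0],
  [0.15,-0.9,0,0],
  [0.15,-0.9,0,0],
])

```text
clock: 26.9
eef_pos: [0.4638, 0.0353, 0.1715]
tool_rot: [-0.077, 0.997, -0.0, -0.001]
ft_force: [0.4, -0.3, -3.9]
grip_width: 0.0105
grasp_force: 58.8
```

Call:
apply_moves([
  [0.15,-0.9,0,0],
  [0.15,-0.9,0,0],
  [0.15,-0.9,0,0],
  [0.15,-0.9,0,0],
  [0.15,-0.9,0,0],
])

```text
clock: 27.32
eef_pos: [0.4628, -0.0558, 0.1715]
tool_rot: [-0.077, 0.997, -0.0, -0.001]
ft_force: [0.4, 0.6, -3.3]
grip_width: 0.0108
grasp_force: 58.8
```

Call:
apply_moves([
  [0.15,-0.9,0,0],
  [0.15,-0.9,0,0],
  [0.15,-0.9,0,0],
  [0.15,-0.9,0,0],
  [0.15,-0.9,0,0],
])

```text
clock: 27.73
eef_pos: [0.4619, -0.1468, 0.1715]
tool_rot: [-0.076, 0.997, 0.0, -0.001]
ft_force: [-0.6, -0.0, -3.6]
grip_width: 0.0105
grasp_force: 58.8
```

Call:
apply_moves([
  [0.15,-0.9,0,0],
  [0.15,-0.9,0,0],
  [0.15,-0.9,0,0],
  [0.15,-0.9,0,0],
  [0.15,-0.9,0,0],
])

```text
clock: 28.15
eef_pos: [0.461, -0.2379, 0.1714]
tool_rot: [-0.076, 0.997, 0.0, -0.001]
ft_force: [0.4, 0.9, -3.9]
grip_width: 0.0108
grasp_force: 58.8
```

Call:
apply_moves([
  [0.15,-0.9,0,0],
  [0.15,-0.7,0,0],
  [0.15,-0.4,0,0],
  [0,0,0,0],
  [0,0,0,0],
])

```text
clock: 28.57
eef_pos: [0.4591, -0.2776, 0.1717]
tool_rot: [-0.077, 0.997, 0.001, -0.0]
ft_force: [-0.6, 0.8, -3.9]
grip_width: 0.0109
grasp_force: 58.8
```

```bash
python3 -c "
from h import *
togo(.4658,-.3168,188.96)"
```

```text
pos [ 0.4591 -0.2776  0.1717] yaw 188.86
roll units -0.002
at yaw 188.9 units tx,ty -0.031 -1.991
at yaw 189.0 units tx,ty -0.027 -1.991
```

Call:
apply_moves([
  [0,-0.5,0,0],
  [0,-0.7,0.4,0],
  [0,-0.5,0.6,0],
  [-0.03,-0.28,0.6,0],
  [0,0,0.6,0],
])

```text
clock: 28.98
eef_pos: [0.4666, -0.3182, 0.1262]
tool_rot: [-0.077, 0.997, -0.0, -0.0]
ft_force: [0.3, -0.3, -4.2]
grip_width: 0.0109
grasp_force: 58.9
```

Call:
apply_moves([
  [0,0,0.6,0],
  [0,0,0.4,0],
  [0,0,0.1,0],
  [0,0,0,0],
  [0,0,0,0],
])

```text
clock: 29.4
eef_pos: [0.4666, -0.3168, 0.106]
tool_rot: [-0.078, 0.997, 0.0, -0.0]
ft_force: [0.4, -0.2, -3.7]
grip_width: 0.0107
grasp_force: 58.8
```

```bash
python3 -c "
from h import *
im,c=wrist();cv2.imwrite('pics/w7.png',im)
togo(.4658,-.3168,188.96)"
```

```text
pos [ 0.4669 -0.317   0.1065] yaw 188.94
roll units -0.0
at yaw 188.9 units tx,ty 0.054 0.021
at yaw 189.0 units tx,ty 0.054 0.021
```

Call:
apply_moves([
  [0.05,0,0.2,0],
  [0,0,0.2,0],
  [0,0,0.2,0],
  [0,0,0.15,0],
  [0,0,0.15,0],
])

```text
clock: 29.87
eef_pos: [0.4655, -0.3169, 0.0878]
tool_rot: [-0.078, 0.997, -0.0, 0.0]
ft_force: [0.5, -0.3, -4.2]
grip_width: 0.0109
grasp_force: 58.9
```

Call:
apply_moves([
  [0,0,0.15,0],
  [0,0,0.15,0],
  [0,0,0.15,0],
  [0,0,0.1,0],
  [0,0,0.1,0],
])

```text
clock: 30.28
eef_pos: [0.4655, -0.3169, 0.0748]
tool_rot: [-0.078, 0.997, 0.0, -0.0]
ft_force: [-0.3, -0.7, -2.8]
grip_width: 0.0109
grasp_force: 58.9
```

Call:
apply_moves([
  [0,0,0.1,0],
  [0,0,0.05,0],
  [0,0,0,0],
  [0,0,0,0],
  [0,0,0,0],
])

```text
clock: 30.7
eef_pos: [0.4655, -0.317, 0.073]
tool_rot: [-0.078, 0.997, -0.0, 0.0]
ft_force: [-4.3, 2.4, 6.1]
grip_width: 0.011
grasp_force: 60.1
```

Seated at TCP z = 0.073 as computed. I'll release, rise and turn towards tube B.

Call:
apply_moves([
  [0,0,0,0],
  [0,0,0,0],
  [0,0,0,0],
  [0,0,0,0],
  [0,0,0,0],
], claw=0)

```text
clock: 31.12
eef_pos: [0.4656, -0.317, 0.072]
tool_rot: [-0.078, 0.997, -0.0, 0.0]
ft_force: [1.0, 0.5, -0.3]
grip_width: 0.0708
grasp_force: 0.0
```

Call:
apply_moves([
  [0,0,-0.5,0],
  [0,0,-0.8,0],
  [0,0,-0.9,0],
  [0,0,-0.9,0],
  [0,0,-0.9,0],
])

```text
clock: 31.53
eef_pos: [0.4655, -0.3169, 0.1536]
tool_rot: [-0.078, 0.997, -0.0, 0.0]
ft_force: [0.1, 0.9, -0.2]
grip_width: 0.0855
grasp_force: 0.0
```

Call:
apply_moves([
  [0,0,-0.9,0.07],
  [0,0,-0.9,0.07],
  [0,0,-0.5,0.07],
  [0,0,0,0.07],
  [0,0,0,0.07],
])

```text
clock: 31.95
eef_pos: [0.4662, -0.3174, 0.2003]
tool_rot: [0.107, 0.994, -0.001, 0.002]
ft_force: [-0.4, 0.3, -0.6]
grip_width: 0.0855
grasp_force: 0.0
```

```bash
python3 - <<'E'
from h import *
togo(.4298,-.1411,167.65)
im,c=wrist(); cv2.imwrite("pics/w8.png",im)
a,_=top(); cv2.imwrite("pics/top8.png",a)
cv2.imwrite("pics/c8.png",np.hstack([cv2.resize(im,(512,384)),cv2.resize(a[140:250,360:430],(244,384),interpolation=cv2.INTER_CUBIC)]))
E
```

```text
pos [ 0.4662 -0.3174  0.2003] yaw 167.73
roll units 0.001
at yaw 167.7 units tx,ty 3.651 8.226
at yaw 167.7 units tx,ty 3.662 8.221
```

View pics/c8.png

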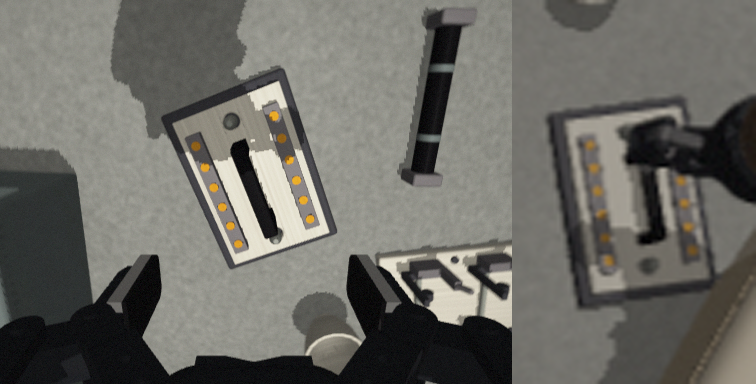

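Plate seated flush over both pins at (250,170) px. Tube B spans (452,16) to (421,180); I'll check its pose.

```bash
python3 - <<'E'
from h import *
z=np.load("w5.npz")
from scipy.spatial.transform import Rotation as Ro
T0=Ro.from_quat([.105,.9945,0,0]).as_matrix(); p0=np.array([.4658,.3045,.1958])
np.savez("toolcam.npz",K=z["K"],R=z["R"]@T0,t=z["R"]@p0+z["t"])
open("h.py","a").write('''
def tubes(im,c,z=.014,lo=45):
    """dark elongated blobs (tube body between caps) -> mid, yaw on plane z"""
    g=cv2.cvtColor(im,cv2.COLOR_BGR2GRAY); m=((g<lo)*255).astype(np.uint8)
    m=cv2.morphologyEx(m,cv2.MORPH_CLOSE,np.ones((9,9)))
    for q in cv2.findContours(m,cv2.RETR_EXTERNAL,cv2.CHAIN_APPROX_NONE)[0]:
        (cx,cy),(w,h),_=cv2.minAreaRect(q)
        if max(w,h)>3*min(w,h) and cv2.contourArea(q)>150:
            b=cv2.boxPoints(cv2.minAreaRect(q)); e=[b[1]-b[0],b[2]-b[1]]; l=e[np.argmax([np.linalg.norm(x) for x in e])]/2
            A,B=cast((cx+l[0],cy+l[1]),z,c),cast((cx-l[0],cy-l[1]),z,c); d=A-B
            print("tube px",(round(cx),round(cy)),"mid",((A+B)/2).round(4)[:2],"len",np.linalg.norm(d).round(4),"yaw",(np.degrees(np.arctan2(d[1],d[0]))%180).round(2))
''')
from h import *
import importlib,h; importlib.reload(h)
im,c=h.wrist(); print("wrist"); h.tubes(im,c,.018)
a,c=h.top(); print("top"); h.tubes(a,c,.022)
print("top0"); h.tubes(cv2.imread("pics/top0.png"),c,.022)
E
```

```text
wrist
tube px (254, 190) mid [ 0.481  -0.3173] len 0.1029 yaw 8.89
tube px (297, 126) mid [ 0.4265 -0.2661] len 0.0377 yaw 8.72
tube px (429, 98) mid [ 0.4328 -0.1477] len 0.1487 yaw 165.3
top
tube px (320, 293) mid [ 0.1753 -0.0953] len 0.1556 yaw 146.59
tube px (204, 259) mid [0.2639 0.2485] len 0.0985 yaw 75.77
tube px (337, 206) mid [ 0.4329 -0.1432] len 0.1256 yaw 169.02
tube px (246, 195) mid [0.458  0.1312] len 0.1243 yaw 169.23
tube px (469, 146) mid [ 0.6294 -0.5474] len 0.118 yaw 141.38
top0
tube px (363, 339) mid [ 0.0471 -0.2218] len 0.1654 yaw 112.4
tube px (204, 259) mid [0.2642 0.2485] len 0.0985 yaw 75.03
tube px (336, 206) mid [ 0.4322 -0.1428] len 0.1245 yaw 167.11
tube px (240, 202) mid [0.4385 0.1475] len 0.1245 yaw 168.95
```

Tube A was knocked to about (0.458, 0.131); tube B is where it was. Going over B.

Call:
apply_moves([
  [0.4,0.9,0,0],
  [0.4,0.9,0,0],
  [0.4,0.9,0,0],
  [0.4,0.9,0,0],
  [0.4,0.9,0,0],
])

```text
clock: 32.57
eef_pos: [0.4447, -0.2197, 0.198]
tool_rot: [0.104, 0.995, 0.0, -0.0]
ft_force: [0.4, 0.4, -0.9]
grip_width: 0.086
grasp_force: 0.0
```

Call:
apply_moves([
  [0.4,0.9,0,0],
  [0.4,0.9,0,0],
  [0.4,0.9,0,0],
  [0.38,0.9,0,0],
  [0,0.07,0,0],
])

```text
clock: 32.98
eef_pos: [0.4284, -0.1397, 0.1981]
tool_rot: [0.103, 0.995, 0.001, -0.001]
ft_force: [-0.3, 0.4, 0.2]
grip_width: 0.0856
grasp_force: 0.0
```

Call:
apply_moves([
  [0,0,0,0],
  [0,0,0,0],
  [0,0,0,0],
  [0,0,0,0],
  [0,0,0,0],
])

```text
clock: 33.4
eef_pos: [0.4297, -0.1428, 0.198]
tool_rot: [0.106, 0.994, -0.0, -0.0]
ft_force: [-0.1, 0.2, 0.9]
grip_width: 0.0855
grasp_force: 0.0
```

```bash
python3 - <<'E'
from h import *
im,c=wrist(); cv2.imwrite("pics/w9.png",im); tubes(im,c,.018); tubes(im,c,.018,60); togo(.431,-.1425)
E
```

```text
tube px (255, 179) mid [ 0.4356 -0.1408] len 0.129 yaw 167.0
tube px (117, 222) mid [ 0.4469 -0.2855] len 0.086 yaw 8.43
tube px (254, 180) mid [ 0.4359 -0.1423] len 0.13 yaw 167.84
pos [ 0.4297 -0.1428  0.198 ] yaw 167.88
at yaw 167.9 units tx,ty -0.062 0.028
at yaw 167.9 units tx,ty -0.062 0.028
```

Call:
apply_moves([
  [-0.14,0,0.7,0],
  [0,0,0.9,0],
  [0,0,0.9,0],
  [0,0,0.9,0],
  [0,0,0.9,0],
])

```text
clock: 33.87
eef_pos: [0.4324, -0.1431, 0.1113]
tool_rot: [0.105, 0.994, -0.0, 0.0]
ft_force: [0.1, 0.3, 0.4]
grip_width: 0.0855
grasp_force: 0.0
```

Call:
apply_moves([
  [0,0,0.9,0],
  [0,0,0.9,0],
  [0,0,0.9,0],
  [0,0,0.9,0],
  [0,0,0.6,0],
])

```text
clock: 34.28
eef_pos: [0.4316, -0.1429, 0.0265]
tool_rot: [0.105, 0.994, 0.0, -0.001]
ft_force: [1.0, -0.7, -0.1]
grip_width: 0.0854
grasp_force: 0.0
```

Call:
apply_moves([
  [0,0,0.05,0],
  [0,0,0,0],
  [0,0,0,0],
  [0,0,0,0],
  [0,0,0,0],
], claw=1)

```text
clock: 34.7
eef_pos: [0.4332, -0.1431, 0.0281]
tool_rot: [0.105, 0.994, -0.0, 0.001]
ft_force: [-0.2, -0.4, -0.3]
grip_width: 0.0256
grasp_force: 0.0
```

Call:
apply_moves([
  [0,0,0,0],
  [0,0,0,0],
  [0,0,0,0],
  [0,0,0,0],
  [0,0,0,0],
])

```text
clock: 35.12
eef_pos: [0.4333, -0.143, 0.0283]
tool_rot: [0.105, 0.994, -0.0, 0.001]
ft_force: [-0.6, 0.5, 5.5]
grip_width: 0.0178
grasp_force: 58.5
```

Call:
apply_moves([
  [0,0,-0.4,0],
  [0,0,-0.8,0],
  [0,0,-0.9,0],
  [0,0,-0.9,0],
  [0,0,-0.9,0],
])

```text
clock: 35.53
eef_pos: [0.4319, -0.1426, 0.1061]
tool_rot: [0.105, 0.994, 0.0, -0.0]
ft_force: [0.1, -1.0, -0.7]
grip_width: 0.0179
grasp_force: 58.8
```

Call:
apply_moves([
  [0,0,-0.9,-0.04],
  [0,0,-0.9,-0.04],
  [0,0,-0.9,-0.03],
  [0,0,-0.9,0],
  [0,0,0,0],
])

```text
clock: 35.95
eef_pos: [0.4343, -0.1434, 0.1809]
tool_rot: [0.048, 0.999, -0.001, 0.003]
ft_force: [0.9, 0.8, -1.5]
grip_width: 0.0179
grasp_force: 58.8
```

```bash
python3 - <<'E'
from h import *
im,c=wrist(); cv2.imwrite("pics/w10.png",im); togo(.654,-.097,174.6)
E
```

```text
pos [ 0.4336 -0.1431  0.1791] yaw 174.54
roll units -0.001
at yaw 174.5 units tx,ty -10.753 3.344
at yaw 174.6 units tx,ty -10.756 3.333
```

```bash
python3 - <<'E'
from h import *
c=cam("top"); a=cv2.cvtColor(cv2.imread("pics/top0.png"),cv2.COLOR_BGR2GRAY)
L=lambda u,v:((u+.5)/4-.5+160,(v+.5)/4-.5+95)
big=cv2.resize(a[95:245,160:360],None,fx=4,fy=4,interpolation=cv2.INTER_CUBIC)
P=[]
for u,v in[(514,80),(606,92),(699,104),(500,205),(592,218),(685,230)]:
    w=255.-big[v-9:v+10,u-9:u+10]; w=np.clip(w-np.median(w)-15,0,None); yy,xx=np.mgrid[-9:10,-9:10]
    u2,v2=u+(w*xx).sum()/w.sum(),v+(w*yy).sum()/w.sum(); P.append(cast(L(u2,v2),.01,c)[:2])
P=np.array(P); print(P.round(4).tolist()); C=P.mean(0)
d=(P[0]-P[2])+(P[3]-P[5]); ax=np.degrees(np.arctan2(d[1],d[0]))-90
d2=(P[:3]-P[3:]).mean(0); print(C.round(4),"yaw",ax,"alt",np.degrees(np.arctan2(d2[1],d2[0])),"pitch",np.linalg.norm(d)/4)
for y in(-.108,-.036,.036,.108): t=np.radians(ax); print(y,(C+y*np.array([-np.sin(t),np.cos(t)])).round(4))
E
```

```text
[[0.7148, 0.0062], [0.7075, -0.0649], [0.7, -0.1369], [0.6149, 0.0167], [0.607, -0.0547], [0.6005, -0.1268]]
[ 0.6575 -0.0601] yaw -5.806061388074411 alt -5.853671210615145 pitch 0.07200709192087472
-0.108 [ 0.6465 -0.1675]
-0.036 [ 0.6538 -0.0959]
0.036 [ 0.6611 -0.0243]
0.108 [0.6684 0.0474]
```

Call:
apply_moves([
  [-0.5,0.15,0,0.006],
  [-0.9,0.29,0,0],
  [-0.9,0.29,0,0],
  [-0.9,0.29,0,0],
  [-0.9,0.29,0,0],
])

```text
clock: 36.42
eef_pos: [0.517, -0.1243, 0.1752]
tool_rot: [0.051, 0.999, 0.0, -0.001]
ft_force: [-0.2, -0.4, -1.9]
grip_width: 0.0177
grasp_force: 58.8
```

Call:
apply_moves([
  [-0.9,0.29,0,0],
  [-0.9,0.29,0,0],
  [-0.9,0.29,0,0],
  [-0.9,0.29,0,0],
  [-0.9,0.29,0,0],
])

```text
clock: 36.83
eef_pos: [0.6095, -0.1044, 0.1745]
tool_rot: [0.051, 0.999, 0.0, -0.002]
ft_force: [-0.3, -1.1, -1.2]
grip_width: 0.0176
grasp_force: 58.8
```

Call:
apply_moves([
  [-0.9,0.29,0,0],
  [-0.9,0.29,0.4,0],
  [-0.4,0.12,0.8,0],
  [0,0,0.8,0],
  [0,0,0.8,0],
])

```text
clock: 37.25
eef_pos: [0.6544, -0.0948, 0.1175]
tool_rot: [0.051, 0.999, 0.0, -0.002]
ft_force: [-0.6, -0.1, -0.8]
grip_width: 0.0172
grasp_force: 58.8
```

Call:
apply_moves([
  [0,0,0.6,0],
  [0,0,0.3,0],
  [0,0,0,0],
  [0,0,0,0],
  [0,0,0,0],
])

```text
clock: 37.67
eef_pos: [0.6548, -0.0957, 0.1035]
tool_rot: [0.051, 0.999, -0.0, 0.0]
ft_force: [0.1, -0.2, -1.3]
grip_width: 0.0177
grasp_force: 58.8
```

```bash
python3 - <<'E'
from h import *
im,c=wrist(); cv2.imwrite("pics/w11.png",im); togo(.6538,-.0959,174.17)
E
```

```text
pos [ 0.655  -0.0958  0.104 ] yaw 174.18
roll units 0.0
at yaw 174.2 units tx,ty 0.059 -0.012
at yaw 174.2 units tx,ty 0.059 -0.012
```

Call:
apply_moves([
  [0.05,0,0.3,0],
  [0,0,0.3,0],
  [0,0,0.3,0],
  [0,0,0.2,0],
  [0,0,0,0],
])

```text
clock: 38.13
eef_pos: [0.6522, -0.0955, 0.0794]
tool_rot: [0.051, 0.999, 0.0, -0.001]
ft_force: [0.3, -0.3, -1.3]
grip_width: 0.0177
grasp_force: 58.8
```

Call:
apply_moves([
  [0,0,0.2,0],
  [0,0,0.2,0],
  [0,0,0.2,0],
  [0,0,0.2,0],
  [0,0,0,0],
])

```text
clock: 38.55
eef_pos: [0.654, -0.0945, 0.0648]
tool_rot: [0.05, 0.999, 0.001, 0.001]
ft_force: [2.1, 5.0, 0.1]
grip_width: 0.0176
grasp_force: 58.9
```

Call:
apply_moves([
  [0,0,0.15,0],
  [0,0,0.15,0],
  [0,0,0.1,0],
  [0,0,0.05,0],
  [0,0,0,0],
])

```text
clock: 38.97
eef_pos: [0.6522, -0.0955, 0.0547]
tool_rot: [0.051, 0.999, 0.0, -0.001]
ft_force: [1.6, 4.3, -4.8]
grip_width: 0.0178
grasp_force: 58.6
```

The tube snapped under the jaw. I'll press the last bit and release.

Call:
apply_moves([
  [0,0,0.05,0],
  [0,0,0.02,0],
  [0,0,0,0],
  [0,0,0,0],
  [0,0,0,0],
])

```text
clock: 39.38
eef_pos: [0.6524, -0.0956, 0.0544]
tool_rot: [0.051, 0.999, 0.0, -0.001]
ft_force: [-2.6, 3.6, -1.8]
grip_width: 0.0177
grasp_force: 58.9
```

Call:
apply_moves([
  [0,0,0,0],
  [0,0,0,0],
  [0,0,0,0],
  [0,0,0,0],
  [0,0,0,0],
], claw=0.4)

```text
clock: 39.8
eef_pos: [0.6537, -0.0963, 0.0552]
tool_rot: [0.051, 0.999, -0.0, 0.001]
ft_force: [0.2, -0.3, -1.5]
grip_width: 0.0515
grasp_force: 0.0
```

Call:
apply_moves([
  [0,0,-0.5,0],
  [0,0,-0.8,0],
  [0,0,-0.9,0],
  [0,0,-0.9,0],
  [0,0,-0.9,0],
])

```text
clock: 40.22
eef_pos: [0.6534, -0.0958, 0.1364]
tool_rot: [0.051, 0.999, -0.0, 0.0]
ft_force: [-0.3, -0.6, -0.0]
grip_width: 0.0514
grasp_force: 0.0
```

Call:
apply_moves([
  [0,0,-0.9,0],
  [0,0,-0.9,0],
  [0,0,-0.9,0],
  [0,0,-0.5,0],
  [0,0,0,0],
], claw=0)

```text
clock: 40.63
eef_pos: [0.6549, -0.096, 0.2027]
tool_rot: [0.051, 0.999, -0.0, 0.003]
ft_force: [-0.1, -0.5, 0.6]
grip_width: 0.0853
grasp_force: 0.0
```

```bash
python3 - <<'E'
from h import *
im,c=wrist(); cv2.imwrite("pics/w12.png",im); np.savez("w12.npz",K=c[0],R=c[1],t=c[2]); tubes(im,c,.042); tubes(im,c,.042,60)
print("top");a,c=top(); tubes(a,c,.022)
togo(.457,.131,169)
E
```

```text
tube px (256, 319) mid [ 0.8029 -0.1079] len 0.5346 yaw 84.12
tube px (249, 177) mid [ 0.6543 -0.0987] len 0.1306 yaw 173.29
tube px (489, 7) mid [0.5345 0.1001] len 0.0339 yaw 84.1
tube px (21, 20) mid [ 0.5064 -0.2618] len 0.0298 yaw 5.85
tube px (256, 319) mid [ 0.8029 -0.1079] len 0.5346 yaw 84.12
tube px (254, 180) mid [ 0.6586 -0.0946] len 0.1381 yaw 174.13
tube px (489, 8) mid [0.5349 0.1003] len 0.0347 yaw 79.15
top
tube px (204, 259) mid [0.2642 0.2485] len 0.0985 yaw 75.03
tube px (246, 195) mid [0.458  0.1307] len 0.1243 yaw 169.55
pos [ 0.6533 -0.0957  0.1989] yaw 174.18
roll units 0.086
at yaw 174.2 units tx,ty 10.917 10.281
at yaw 169 units tx,ty 11.8 9.254
```

View pics/w12.png

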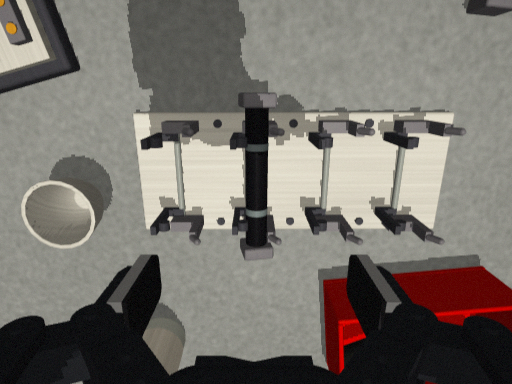

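Tube B is seated in the second clip (256,178 px), straight. Now tube A.

Call:
apply_moves([
  [0,0,0,0.04],
  [0,0,0,0.046],
  [0.9,0.71,0,0],
  [0.9,0.71,0,0],
  [0.9,0.71,0,0],
])

```text
clock: 41.15
eef_pos: [0.6067, -0.0433, 0.1962]
tool_rot: [0.096, 0.995, -0.0, -0.002]
ft_force: [0.8, 0.6, -0.7]
grip_width: 0.085
grasp_force: 0.0
```

Call:
apply_moves([
  [0.9,0.71,0,0],
  [0.9,0.71,0,0],
  [0.9,0.71,0,0],
  [0.9,0.71,0,0],
  [0.9,0.71,0,0],
])

```text
clock: 41.57
eef_pos: [0.5316, 0.0439, 0.1969]
tool_rot: [0.096, 0.995, -0.0, -0.002]
ft_force: [1.0, -0.3, 0.4]
grip_width: 0.0852
grasp_force: 0.0
```

Call:
apply_moves([
  [0.9,0.71,0,0],
  [0.9,0.71,0,0],
  [0.9,0.71,0,0],
  [0.9,0.71,0,0],
  [0.9,0.71,0,0],
])

```text
clock: 41.98
eef_pos: [0.4568, 0.1306, 0.1971]
tool_rot: [0.096, 0.995, -0.001, -0.001]
ft_force: [0.4, -0.0, 0.2]
grip_width: 0.0854
grasp_force: 0.0
```

Call:
apply_moves([
  [0,0,0,0],
  [0,0,0,0],
  [0,0,0,0],
  [0,0,0,0],
  [0,0,0,0],
])

```text
clock: 42.4
eef_pos: [0.4591, 0.1295, 0.1983]
tool_rot: [0.096, 0.995, -0.0, -0.0]
ft_force: [0.2, 0.3, -0.5]
grip_width: 0.0855
grasp_force: 0.0
```

```bash
python3 - <<'E'
from h import *
im,c=wrist(); cv2.imwrite("pics/w13.png",im); tubes(im,c,.018); tubes(im,c,.018,60)
togo(.458,.1308,169.2)
E
```

```text
tube px (256, 319) mid [0.6186 0.1017] len 0.5697 yaw 78.88
tube px (256, 176) mid [0.4618 0.1332] len 0.1291 yaw 169.04
tube px (256, 319) mid [0.6186 0.1017] len 0.5697 yaw 78.88
tube px (257, 176) mid [0.4615 0.1338] len 0.13 yaw 169.06
pos [0.4591 0.1295 0.1984] yaw 168.94
roll units -0.004
at yaw 168.9 units tx,ty 0.068 0.053
at yaw 169.2 units tx,ty 0.068 0.053
```

Call:
apply_moves([
  [0.02,0.05,0.7,0],
  [0,0,0.9,0],
  [0,0,0.9,0],
  [0,0,0.9,0],
  [0,0,0.9,0],
])

```text
clock: 42.87
eef_pos: [0.459, 0.1307, 0.1119]
tool_rot: [0.096, 0.995, 0.0, 0.0]
ft_force: [0.4, -0.2, -0.3]
grip_width: 0.0856
grasp_force: 0.0
```

Call:
apply_moves([
  [0,0,0.9,0],
  [0,0,0.9,0],
  [0,0,0.9,0],
  [0,0,0.9,0],
  [0,0,0.62,0],
])

```text
clock: 43.28
eef_pos: [0.4582, 0.1305, 0.0267]
tool_rot: [0.096, 0.995, -0.0, -0.001]
ft_force: [-0.6, 0.1, 0.3]
grip_width: 0.0852
grasp_force: 0.0
```

Call:
apply_moves([
  [0,0,0,0],
  [0,0,0,0],
  [0,0,0,0],
  [0,0,0,0],
  [0,0,0,0],
], claw=1)

```text
clock: 43.7
eef_pos: [0.4595, 0.1314, 0.0293]
tool_rot: [0.096, 0.995, 0.0, 0.001]
ft_force: [-0.2, -0.5, -0.0]
grip_width: 0.0255
grasp_force: 0.0
```

Call:
apply_moves([
  [0,0,0,0],
  [0,0,0,0],
  [0,0,0,0],
  [0,0,0,0],
  [0,0,0,0],
])

```text
clock: 44.12
eef_pos: [0.4595, 0.1315, 0.0296]
tool_rot: [0.096, 0.995, 0.0, 0.001]
ft_force: [-1.3, -0.5, 6.2]
grip_width: 0.0178
grasp_force: 58.6
```

Call:
apply_moves([
  [0,0,-0.4,0],
  [0,0,-0.8,0],
  [0,0,-0.9,0],
  [0,0,-0.9,0],
  [0,0,-0.9,0],
])

```text
clock: 44.53
eef_pos: [0.458, 0.1311, 0.1073]
tool_rot: [0.096, 0.995, -0.0, -0.0]
ft_force: [0.8, 0.1, -1.4]
grip_width: 0.0177
grasp_force: 58.7
```

Call:
apply_moves([
  [0,0,-0.9,-0.04],
  [0,0,-0.9,-0.04],
  [0,0,-0.9,-0.007],
  [0,0,-0.9,0],
  [0,0,0,0],
])

```text
clock: 44.95
eef_pos: [0.4604, 0.1318, 0.1822]
tool_rot: [0.05, 0.999, 0.001, 0.003]
ft_force: [0.9, 0.2, -0.1]
grip_width: 0.018
grasp_force: 58.7
```

```bash
python3 - <<'E'
from h import *
togo(.6684,.0474,174.17)
E
```

```text
pos [0.4604 0.1318 0.1822] yaw 174.24
roll units 0.001
at yaw 174.2 units tx,ty -10.769 -3.155
at yaw 174.2 units tx,ty -10.773 -3.142
```

Call:
apply_moves([
  [-0.5,-0.15,0,0],
  [-0.9,-0.26,0,0],
  [-0.9,-0.26,0,0],
  [-0.9,-0.26,0,0],
  [-0.9,-0.26,0,0],
])

```text
clock: 45.37
eef_pos: [0.538, 0.0984, 0.1764]
tool_rot: [0.05, 0.999, -0.0, -0.001]
ft_force: [0.2, -0.1, -1.5]
grip_width: 0.0176
grasp_force: 58.7
```

Call:
apply_moves([
  [-0.9,-0.26,0,0],
  [-0.9,-0.26,0,0],
  [-0.9,-0.26,0,0],
  [-0.9,-0.26,0,0],
  [-0.9,-0.26,0,0],
])

```text
clock: 45.78
eef_pos: [0.6249, 0.0634, 0.1758]
tool_rot: [0.05, 0.999, -0.0, -0.002]
ft_force: [-0.5, 0.1, -1.4]
grip_width: 0.0177
grasp_force: 58.7
```

Call:
apply_moves([
  [-0.9,-0.26,0,0],
  [-0.9,-0.26,0.4,0],
  [-0.4,-0.12,0.8,0],
  [0,0,0.8,0],
  [0,0,0.8,0],
])

```text
clock: 46.2
eef_pos: [0.6664, 0.0464, 0.1184]
tool_rot: [0.051, 0.999, -0.0, -0.002]
ft_force: [0.2, -0.9, -1.2]
grip_width: 0.0176
grasp_force: 58.7
```

Call:
apply_moves([
  [0,0,0.6,0],
  [0,0,0.3,0],
  [0,0,0,0],
  [0,0,0,0],
  [0,0,0,0],
])

```text
clock: 46.62
eef_pos: [0.6675, 0.0473, 0.1047]
tool_rot: [0.05, 0.999, 0.0, 0.0]
ft_force: [-0.0, 0.4, -0.4]
grip_width: 0.0177
grasp_force: 58.7
```

```bash
python3 - <<'E'
from h import *
togo(.6684,.0474,174.17)
E
```

```text
pos [0.6675 0.0473 0.1047] yaw 174.25
roll units 0.001
at yaw 174.2 units tx,ty -0.047 0.009
at yaw 174.2 units tx,ty -0.047 0.009
```

Down from 0.1047 to 0.0556, about 2.45 units.

Call:
apply_moves([
  [0,0,0.3,0],
  [0,0,0.3,0],
  [0,0,0.3,0],
  [0,0,0.2,0],
  [0,0,0,0],
])

```text
clock: 47.03
eef_pos: [0.6661, 0.0472, 0.0807]
tool_rot: [0.05, 0.999, -0.0, -0.001]
ft_force: [-0.2, 0.0, -0.9]
grip_width: 0.0175
grasp_force: 58.7
```

Call:
apply_moves([
  [0,0,0.2,0],
  [0,0,0.2,0],
  [0,0,0.2,0],
  [0,0,0.2,0],
  [0,0,0,0],
])

```text
clock: 47.45
eef_pos: [0.6678, 0.0484, 0.066]
tool_rot: [0.05, 0.999, 0.001, 0.001]
ft_force: [2.9, 6.2, 0.1]
grip_width: 0.0177
grasp_force: 58.8
```

Call:
apply_moves([
  [0,0,0.15,0],
  [0,0,0.15,0],
  [0,0,0.1,0],
  [0,0,0.05,0],
  [0,0,0,0],
])

```text
clock: 47.87
eef_pos: [0.6663, 0.0472, 0.0559]
tool_rot: [0.05, 0.999, -0.0, -0.001]
ft_force: [1.1, 4.7, -5.0]
grip_width: 0.0176
grasp_force: 58.7
```

Call:
apply_moves([
  [0,0,0.05,0],
  [0,0,0,0],
  [0,0,0,0],
  [0,0,0,0],
  [0,0,0,0],
])

```text
clock: 48.28
eef_pos: [0.6664, 0.0472, 0.0557]
tool_rot: [0.05, 0.999, -0.0, -0.001]
ft_force: [-1.5, 5.0, -3.7]
grip_width: 0.0176
grasp_force: 58.7
```

Call:
apply_moves([
  [0,0,0,0],
  [0,0,0,0],
  [0,0,0,0],
  [0,0,0,0],
  [0,0,0,0],
], claw=0.4)

```text
clock: 48.7
eef_pos: [0.6677, 0.0466, 0.057]
tool_rot: [0.051, 0.999, -0.0, 0.001]
ft_force: [1.0, -0.3, -0.9]
grip_width: 0.0513
grasp_force: 0.0
```

Call:
apply_moves([
  [0,0,-0.5,0],
  [0,0,-0.8,0],
  [0,0,-0.9,0],
  [0,0,-0.9,0],
  [0,0,-0.9,0],
])

```text
clock: 49.12
eef_pos: [0.6673, 0.0471, 0.1381]
tool_rot: [0.05, 0.999, -0.0, 0.0]
ft_force: [-0.0, 0.6, 0.4]
grip_width: 0.051
grasp_force: 0.0
```

Call:
apply_moves([
  [0,0,-0.9,0],
  [0,0,-0.9,0],
  [0,0,-0.7,0],
  [0,0,0,0],
  [0,0,0,0],
])

```text
clock: 49.53
eef_pos: [0.6679, 0.0472, 0.188]
tool_rot: [0.05, 0.999, 0.0, 0.002]
ft_force: [-0.9, 0.6, 0.3]
grip_width: 0.0513
grasp_force: 0.0
```

```bash
python3 - <<'E'
from h import *
im,c=wrist(); cv2.imwrite("pics/w14.png",im); tubes(im,c,.042,60)
a,_=top(); s=bot.camera("scene")["image"]; cv2.imwrite("pics/top14.png",a); cv2.imwrite("pics/scene14.png",s)
r=lambda x:cv2.resize(x,(400,300),interpolation=cv2.INTER_AREA)
cv2.imwrite("pics/m14.png",np.vstack([np.hstack([r(im),r(a)]),np.hstack([cv2.resize(s[110:270,130:370],(800,300),interpolation=cv2.INTER_CUBIC)])]))
togo(.663,.2495,90)
E
```

```text
tube px (256, 299) mid [0.7802 0.0392] len 0.4945 yaw 84.14
tube px (252, 183) mid [0.6688 0.0473] len 0.1306 yaw 173.57
tube px (448, 113) mid [0.6234 0.2102] len 0.0621 yaw 179.07
pos [0.6663 0.0472 0.1849] yaw 174.24
roll units 1.404
at yaw 174.2 units tx,ty 1.181 10.049
at yaw 90 units tx,ty 10.117 -0.166
```

View pics/m14.png

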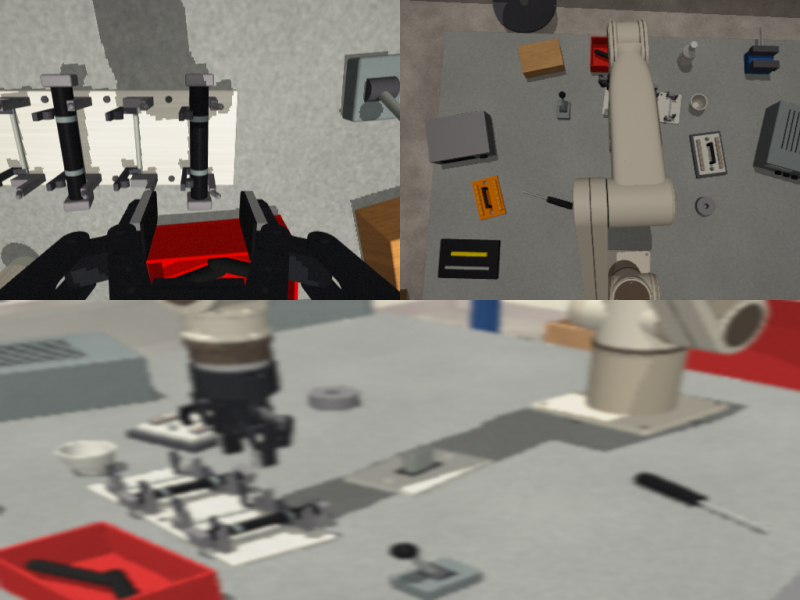

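Both tubes are seated at (67,140) and (199,135) px, the cover is flat, the plate is on the jig and the lever is off. Now to the lever.

Call:
apply_moves([
  [0,0,-0.3,0.108],
  [0,0,0,0.108],
  [0,0,0,0.108],
  [0,0,0,0.108],
  [0,0,0,0.108],
], claw=0.5)

```text
clock: 50.1
eef_pos: [0.6664, 0.0472, 0.1905]
tool_rot: [0.33, 0.944, -0.001, -0.001]
ft_force: [0.9, -0.9, -0.3]
grip_width: 0.0428
grasp_force: 0.0
```

Call:
apply_moves([
  [0,0,0,0.108],
  [0,0,0,0.108],
  [0,0,0,0.108],
  [0,0,0,0.108],
  [0,0,0,0.108],
])

```text
clock: 50.52
eef_pos: [0.6663, 0.0471, 0.1905]
tool_rot: [0.58, 0.815, -0.001, -0.001]
ft_force: [-0.7, -0.0, 0.0]
grip_width: 0.043
grasp_force: 0.0
```

Call:
apply_moves([
  [0,0,0,0.108],
  [0,0,0,0.108],
  [0,0,0,0.108],
  [0,0,0,0],
  [0,0,0,0],
])

```text
clock: 50.93
eef_pos: [0.6665, 0.0472, 0.191]
tool_rot: [0.706, 0.708, -0.001, -0.001]
ft_force: [0.1, -0.3, 0.1]
grip_width: 0.0423
grasp_force: 0.0
```

Call:
apply_moves([
  [0.8,0,0,0],
  [0.8,0,0,0],
  [0.8,0,0,0],
  [0.8,0,0,0],
  [0.8,0,0,0],
])

```text
clock: 51.35
eef_pos: [0.6669, 0.1298, 0.1923]
tool_rot: [0.706, 0.708, 0.0, -0.0]
ft_force: [0.9, 1.1, 0.5]
grip_width: 0.0428
grasp_force: 0.0
```

Call:
apply_moves([
  [0.8,0,0,0],
  [0.8,0,0,0],
  [0.8,0,0,0],
  [0.8,0,0,0],
  [0,0,0,0],
])

```text
clock: 51.77
eef_pos: [0.6668, 0.1955, 0.192]
tool_rot: [0.706, 0.709, 0.0, -0.0]
ft_force: [0.7, 0.0, -0.7]
grip_width: 0.0429
grasp_force: 0.0
```

```bash
python3 - <<'E'
from h import *
togo(.664,.2495,90)
w,c=wrist(); cv2.imwrite("pics/w15.png",w); g=cv2.cvtColor(w,cv2.COLOR_BGR2GRAY)
cs=cv2.HoughCircles(cv2.GaussianBlur(g,(5,5),0),cv2.HOUGH_GRADIENT,1,40,param1=80,param2=12,minRadius=12,maxRadius=30)
for q in cs[0][:6]: print(q, int(g[int(q[1]),int(q[0])]), cast(q[:2],.092,c).round(4), "expected",proj([.666,.25,.092],c))
E
```

```text
pos [0.6668 0.1955 0.192 ] yaw 90.23
roll units 0.004
at yaw 90.2 units tx,ty 2.701 -0.127
at yaw 90 units tx,ty 2.7 -0.138
[252.5 130.5  18.8] 28 [0.6661 0.2507 0.092 ] expected [252.41799907 131.57493401]
[190.5 271.5  19.4] 91 [0.6181 0.1427 0.092 ] expected [252.41799907 131.57493401]
[263.5 330.5  28.3] 32 [0.6755 0.0875 0.092 ] expected [252.41799907 131.57493401]
[425.5 271.5  27.1] 48 [0.8006 0.1432 0.092 ] expected [252.41799907 131.57493401]
[279.5 290.5  21.7] 232 [0.6877 0.1258 0.092 ] expected [252.41799907 131.57493401]
[207.5 115.5  25.7] 86 [0.636  0.2605 0.092 ] expected [252.41799907 131.57493401]
```

Call:
apply_moves([
  [0.7,0,0,0],
  [0.7,0,0,0],
  [0.7,0,0,0],
  [0.6,-0.1,0,0],
  [0,0,0,0],
])

```text
clock: 52.23
eef_pos: [0.6645, 0.2486, 0.192]
tool_rot: [0.706, 0.708, 0.0, -0.0]
ft_force: [0.4, 0.9, 0.7]
grip_width: 0.0427
grasp_force: 0.0
```

Call:
apply_moves([
  [0,0,0.8,0],
  [0,0,0.8,0],
  [0,0,0.8,0],
  [0,0,0.8,0],
  [0,0,0.8,0],
])

```text
clock: 52.65
eef_pos: [0.6651, 0.2451, 0.1117]
tool_rot: [0.707, 0.707, -0.0, 0.0]
ft_force: [0.2, -0.1, -0.5]
grip_width: 0.0428
grasp_force: 0.0
```

Call:
apply_moves([
  [0,0,0.65,0],
  [0,0,0,0],
  [0,0,0,0],
  [0,-0.3,0,0],
  [0,-0.3,0,0],
])

```text
clock: 53.07
eef_pos: [0.6543, 0.2455, 0.101]
tool_rot: [0.707, 0.707, 0.002, 0.001]
ft_force: [1.8, -0.7, 2.1]
grip_width: 0.0427
grasp_force: 1.1
```

Call:
apply_moves([
  [0,-0.4,0,0],
  [0,-0.4,0,0],
  [0,-0.4,0,0],
  [0,-0.4,0,0],
  [0,-0.4,0,0],
])

```text
clock: 53.48
eef_pos: [0.6135, 0.2457, 0.1015]
tool_rot: [0.707, 0.707, 0.002, 0.001]
ft_force: [0.6, 0.2, 0.9]
grip_width: 0.0425
grasp_force: 0.5
```

Call:
apply_moves([
  [0,-0.4,0,0],
  [0,-0.4,0,0],
  [0,-0.4,0,0],
  [0,-0.2,0,0],
  [0,0,0,0],
])

```text
clock: 53.9
eef_pos: [0.5844, 0.2455, 0.1006]
tool_rot: [0.707, 0.707, 0.001, 0.0]
ft_force: [0.2, -0.6, -0.2]
grip_width: 0.0426
grasp_force: 0.0
```

Call:
apply_moves([
  [0,-0.1,0,0],
  [0,-0.05,0,0],
  [0,0,0,0],
  [0,0,0,0],
  [0,0,0,0],
])

```text
clock: 54.32
eef_pos: [0.5824, 0.2452, 0.0993]
tool_rot: [0.707, 0.707, 0.0, 0.0]
ft_force: [0.2, 0.3, 0.7]
grip_width: 0.0427
grasp_force: 0.2
```

Call:
apply_moves([
  [0,-0.1,0,0],
  [0,-0.05,0,0],
  [0,0,0,0],
  [0,0,0,0],
  [0,0,0,0],
])

```text
clock: 54.73
eef_pos: [0.5807, 0.2452, 0.0992]
tool_rot: [0.707, 0.707, 0.001, 0.001]
ft_force: [4.9, 0.5, -3.3]
grip_width: 0.0425
grasp_force: 2.6
```

```bash
python3 - <<'E'
from h import *
w,c=wrist(); g=cv2.cvtColor(w,cv2.COLOR_BGR2GRAY); o=bot.get_obs(); print(o["eef_pos"],o["ft_force"])
cs=cv2.HoughCircles(cv2.GaussianBlur(g,(5,5),0),cv2.HOUGH_GRADIENT,1,50,param1=80,param2=15,minRadius=20,maxRadius=36)
for q in cs[0][:3]: print(q, cast(q[:2],.092,c).round(4))
E
```

```text
[0.58069605 0.24521643 0.0992214 ] [ 5.56668909 -0.44656331 -3.02454726]
[273.5 264.5  29.2] [0.5898 0.2511 0.092 ]
[391.5 328.5  35.4] [0.6471 0.2164 0.092 ]
[293.5 193.5  26.6] [0.5976 0.2843 0.092 ]
```

At the on stop (5.6 N). I'll back off and clear.

Call:
apply_moves([
  [0,0.2,0,0],
  [0,0.2,0,0],
  [0,0,0,0],
  [0,0,-0.6,0],
  [0,0,-0.8,0],
])

```text
clock: 55.2
eef_pos: [0.5854, 0.2446, 0.1254]
tool_rot: [0.707, 0.707, -0.002, -0.001]
ft_force: [-0.1, -0.3, -0.5]
grip_width: 0.0428
grasp_force: 0.0
```

Call:
apply_moves([
  [0,0,-0.9,0],
  [0,0,-0.9,0],
  [0,0,-0.9,0],
  [0,0,-0.9,0],
  [0,0,-0.9,0],
])

```text
clock: 55.62
eef_pos: [0.5866, 0.2452, 0.2181]
tool_rot: [0.707, 0.707, -0.0, -0.0]
ft_force: [0.1, 1.4, 0.4]
grip_width: 0.0428
grasp_force: 0.0
```

Call:
apply_moves([
  [-0.9,-0.9,0,0],
  [-0.9,-0.9,0,0],
  [-0.9,-0.9,0,0],
  [-0.9,-0.9,0,0],
  [-0.9,-0.9,0,0],
])

```text
clock: 56.03
eef_pos: [0.4957, 0.1545, 0.2172]
tool_rot: [0.707, 0.707, -0.0, -0.0]
ft_force: [-0.3, -0.3, 0.2]
grip_width: 0.0426
grasp_force: 0.0
```

Call:
apply_moves([
  [0,0,0,0],
  [0,0,0,0],
  [0,0,0,0],
  [0,0,0,0],
  [0,0,0,0],
])

```text
clock: 56.45
eef_pos: [0.4978, 0.1559, 0.2172]
tool_rot: [0.707, 0.707, 0.0, 0.0]
ft_force: [0.2, 0.0, 0.3]
grip_width: 0.0426
grasp_force: 0.0
```

```bash
python3 - <<'E'
from h import *
w,c=wrist(); cv2.imwrite("pics/w16.png",w); g=cv2.cvtColor(w,cv2.COLOR_BGR2GRAY)
print("ball exp on",proj([.588,.25,.092],c),"off",proj([.666,.25,.092],c))
cs=cv2.HoughCircles(cv2.GaussianBlur(g,(5,5),0),cv2.HOUGH_GRADIENT,1,40,param1=80,param2=12,minRadius=9,maxRadius=24)
for q in cs[0][:6]: print(q, int(g[int(q[1]),int(q[0])]), cast(q[:2],.092,c).round(4))
a,ct=top(); cv2.imwrite("pics/top16.png",a); print("top"); tubes(a,ct,.045); 
print("wrist"); tubes(w,c,.045); tubes(w,c,.045,60)
a14=cv2.imread("pics/top8.png"); d=cv2.absdiff(a,a14).max(2)
for n,(x0,x1,y0,y1) in dict(reel=(375,405,250,280),pot=(370,395,118,145)).items(): print(n,np.percentile(d[y0:y1,x0:x1],95))
E
```

```text
ball exp on [379.5796713   71.24571063] off [488.87223376  71.18654474]
[385.5  65.5  17.4] 29 [0.5918 0.2538 0.092 ]
[327.5  85.5  14.7] 96 [0.5515 0.2404 0.092 ]
[481.5 287.5  14.4] 73 [0.6986 0.0721 0.092 ]
[368.5 280.5  20.1] 20 [0.5984 0.0792 0.092 ]
[422.5 280.5  21.2] 24 [0.6455 0.0792 0.092 ]
[389.5 242.5  17.8] 224 [0.6121 0.1157 0.092 ]
top
tube px (204, 259) mid [0.2647 0.2461] len 0.0969 yaw 75.02
tube px (322, 135) mid [ 0.6444 -0.0955] len 0.1391 yaw 175.07
tube px (275, 129) mid [0.658  0.0468] len 0.1411 yaw 174.04
wrist
tube px (256, 314) mid [0.5    0.0089] len 0.551 yaw 179.97
tube px (500, 282) mid [0.7556 0.0441] len 0.1303 yaw 102.95
tube px (13, 72) mid [0.293  0.2507] len 0.0923 yaw 77.29
tube px (256, 306) mid [0.5   0.019] len 0.5462 yaw 179.97
tube px (13, 64) mid [0.2942 0.2556] len 0.1041 yaw 77.29
reel 44.049999999999955
pot 8.0
```

```bash
python3 -c "
from workcell import bot
print(bot.job_done())"
```

```text
the job is handed in; nothing more can be done
None
```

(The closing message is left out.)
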